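# Sort mount holders with a plug gauge

## Robot

A 6-joint arm with a two-finger parallel gripper is mounted at the origin on the work surface; the furniture and walls round the work are solid. World frame = base frame: x ahead of the robot, y to its left, z up, the work surface at z = 0. Lengths are in m, angles in rad, forces in N, time in s.
With the tool pointing down it reaches from about 0.4 to 0.825 m from the base axis. Payload 7 kg.
Tool frame: the origin (TCP) lies between the finger pads; the fingertips stand 11 mm ahead of it and the grasp point (between the pads) lies 8 mm behind it; x points along the fingers, z is the direction in which the jaws open and shut, and the axes are right-handed (so a half turn about x gives the same grasp; the last joint's range is limited). The gripper opens to 88 mm and grips with 3 to 60 N. Pads are 19 mm wide; open, the fingers measure 130 mm over their backs; the gripper's body (78 mm by 193 mm) begins 47 mm behind the grasp point.
Start: joints at [1.606, 0.359, 0.012, 0, -1.224, -0.288], TCP at [0.169, 0.654, 0.238] pointing down, gripper open.
Joint ranges: [-3.07, 3.07], [-1.43, 2.12], [-1.02, 1.25], [-3.03, 1.67], [-3.05, -0], [-3.03, 3.03]. Speed limits (rad/s): [2.39, 2.39, 3.01, 3.14, 3.14, 3.14].

## Interface

Orientations are given as [roll, pitch, yaw] about the fixed x, y, z axes, in that order (R = Rz(yaw) Ry(pitch) Rx(roll)).
In Python, from station import arm gives the robot as it stands.
- The arm moves only by the tool jog_arm, never from a script. Its argument "motion" is a list of rows, each an object of numbers: "dx", "dy", "dz": the shift along the tool's x, y, z in m; "twist": the turn about the tool's x in degrees. In form: [{"dx": .., "dy": .., "dz": .., "twist": ..}, ...]. A call has 1 to 20 rows; each row is the pose to reach, as a shift and turn from the pose commanded when the call began, along the tool's axes at that moment; what a row does not reach only later rows make up. A row lasts 1/12 s, in which the tool goes at most 41.7 mm and 7.16 degrees, less where a joint would pass 70% of its speed; a pose out of reach is approached as far as the arm can. A call with a gripper value outside its range is refused whole. "gripper" is the finger opening in m, from 0 to 0.0876, set as the call begins (left out, the last holds). The fingers move at their own pace and stop on an object; "newtons" is the grip in N (left out, the last holds). Time passes only in rows, so rows that repeat a pose let the fingers close. It gives the time, the measured TCP pose, the force and the opening at its end, in the units of the state.
- arm.get_state(): the state, without advancing time (a new reading comes with each control period).
- arm.grab_frame(name): name is "scene" or "side" or "wrist"; returns the picture (384x512x3 uint8, red, green, blue); there is no depth.
- arm.camera_model(name): a dict with "camera_matrix" (3x3 intrinsics, pixels), "k1" (the pictures are not rectified: a ray, as slopes to the right and down, at radius r is drawn at 1 + k1 r^2 times it, then the intrinsics apply), "eye" and "attitude" of the camera in the world. Camera axes: x right, y down, z forward; pixel columns grow to the right and rows downward; lengths in m; the calibration is good to about 2 mm. A picture is of the moment at which its call begins: read the wrist's pose just before it. camera_model takes no time and is no camera call; for the wrist camera it gives the pose at the moment of the call.
- arm.job_done(): hands the job in, once; it reports no verdict.
The state is a dict: "t": time; "q": joint angles; "qd": joint speeds; "joint_efforts": joint torques, N m; "eef_pos": TCP position; "ee_rot": TCP orientation; "force": force on the tool from outside, world axes, zero at the start; "moment": the same for the moment, N m; "width": finger opening in m.
Only numpy, scipy, OpenCV 4.12 (cv2) and the standard library are available. Lean on these libraries where they do the work, as an engineer would, in place of code of your own. Each camera call takes 0.05 s, during which the arm holds its last target.

## Task

Take the plug gauge from its stand and try it in the bore of both mount holders, the left one first and then the right one: hold it upright and lower it squarely to see whether it sinks in most of the way through the plate or stops on the rim, without forcing it. Stand the gauge back in the hole of its wooden stand, then lay each holder flat in the middle of a tray, lengthwise: in the teal one if the gauge went in, in the red one if it did not.

Things in the scene. Friction and masses are not known exactly. Their poses are not given: they have to be found in the camera images.
- holder_a_grip (a point): Centre of holder_a's clamp block (30 x 30 mm; its sides rise from the plate's top, 16 mm above the underside, to 42 mm); this point lies 30 mm above the underside. Axes as the holder's. Grip the block across y (30 mm). A dark thumb screw 15 mm across, at mid-height, sticks out of its +x face to 31 mm from the block's centre.
- holder_a_bore (a point): Centre of the mouth of holder_a's bore, on the plate's top face, 16 mm above the underside; axes as the holder's. The bore either takes the gauge, with a little over 1 mm of play all round, or is about 3 mm too small across; only the gauge tells. Rim chamfered 1 mm.
- holder_b_grip (a point): Centre of holder_b's clamp block, as for holder_a.
- holder_b_bore (a point): Centre of the mouth of holder_b's bore, as for holder_a: it may or may not take the gauge.
- holder_a: Aluminium clamp holder for a round resin mount, loose, about 0.32 kg: flat plate 120 x 54 x 16 mm with a vertical through bore, and a grey clamp block on top. Lies left or right (seen from the robot, left = +y) of a second holder that looks the same. Origin: centre of the plate's underside; x along the plate from the bore to the block, z up. Bore centre at x = -30 mm, block centre at x = +18 mm.
- holder_b: The other holder: all outer sizes, the mass, origin and axes as for holder_a.
- gauge_grip (a point): Plug gauge, loose, 0.24 kg, 102 mm tall, upright in its stand at the start: a bright steel plug 32 mm across and 28 mm long at the lower end, a short thin neck, then a round green handle with dark rings, 23 mm across, from 36 to 102 mm above the plug's flat lower face. This point: on the axis in the middle of the handle, 70 mm above the lower face; z up along the gauge.
- gauge_tip (a point): Centre of the plug's flat lower face; z up along the gauge.
- plug_gauge: The gauge itself; origin at the centre of the plug's lower face, z up along it.
- stand_hole (a point): Gauge stand, fixed: wooden block 78 x 78 mm, 32 mm high. This point: centre of the mouth of its hole, at the top face; the hole is 40 mm across and 24 mm deep, z up.
- tray_teal: Teal shallow tray for holders that take the gauge, fixed, outside 100 (x) x 160 (y) x 14 mm high, walls 3 mm, floor 2 mm thick. Origin: centre of its underside; its own y runs lengthwise. Between the trays and the holders the corner of a dark drawer cabinet (190 mm high) juts out near x = 0.47, y = 0.06, opposite a hand press (290 mm high, x below 0.37): carry over the cabinet.
- tray_red: Red shallow tray for holders that do not take the gauge, fixed, outside 100 (x) x 160 (y) x 14 mm high, walls and floor 3 mm. Origin: centre of its underside; its own y runs lengthwise.
- ethanol_bottle: White reagent bottle with blue cap, 50 mm across, 118 mm tall, standing behind the holders. Origin at the centre of its foot. Leave it standing.
- oil_bottle: Small dark dropper bottle, white cap, 28 mm across, 68 mm tall, standing behind the holders. Origin at the centre of its foot. Leave it standing.
- bulb_box: Small brown carton, 43 x 42 x 62 mm, standing in front of the gauge stand and holders. Origin at the centre of its foot. Leave it standing.
Things that resemble listed ones, but are neither listed nor needed, are in the scene too. What is shaped like the plug_gauge but pink or purple is not meant.

How it is judged:
By the outcome, as a careful person would: the job done as asked, in the order asked, and still so for the second after the job is handed in, with the robot touching nothing.
It also fails if it takes over 72 s, if anything falls off the work surface, if the arm or the gripper's body presses on something with over 40 N, if the wrist force passes 120 N, or if a joint passes its speed limit or range.

## Working session

There is one attempt and no reset: what is moved stays moved. The work goes in short steps, Python scripts to look and compute and a tool call to move; the robot and the scene stay as the last step left them, time stands still between calls to the robot, and variables do not carry over. Pictures are saved under pics/ and viewed, and the job is handed in when it is done.

Besides the shell and the picture viewer there is one more tool, called after "Request:" in YAML: its name, and indented under it one key for each argument. jog_arm: Moves the arm, as the interface text tells. Its arguments: {"type":"object","properties":{"motion":{"type":"array"},"gripper":{"type":"number"},"newtons":{"type":"number"}},"required":["motion"]}

```bash
ls; mkdir -p pics; python3 - <<'E'
from station import arm
import cv2
s=arm.get_state();print({k:(v if not hasattr(v,'round') else v) for k,v in s.items()})
for n in ["scene","side","wrist"]:
    m=arm.camera_model(n);print(n,m)
    cv2.imwrite(f"pics/{n}0.png",cv2.resize(arm.grab_frame(n)[:,:,::-1],(800,600),interpolation=cv2.INTER_CUBIC))
E
```

```text
pics
{'t': 0.0, 'q': array([ 1.60608338e+00,  3.59399276e-01,  1.10376472e-02, -3.62404165e-04,
       -1.22413422e+00, -2.88081193e-01]), 'qd': array([-9.88036564e-04, -3.59540270e-04,  2.67513577e-04, -9.55638900e-05,
        6.30690399e-04,  2.50375580e-04]), 'joint_efforts': array([-9.85442566e-04, -5.82706618e+01,  2.93063271e+01,  6.99747115e+00,
        6.99141747e-03, -1.60666855e-04]), 'eef_pos': array([0.16874032, 0.6530551 , 0.23660324]), 'ee_rot': array([ 0.09027437,  1.56906298, -1.73343953]), 'force': array([-0.13515084,  0.82522881,  0.33836364]), 'moment': array([ 0.01051482,  0.00170308, -0.00634629]), 'width': 0.0874018079524659}
scene {'camera_matrix': array([[456.36865919,   0.        , 253.39239584],
       [  0.        , 456.36865919, 193.04319792],
       [  0.        ,   0.        ,   1.        ]]), 'k1': -0.18384006121266283, 'eye': array([ 0.01188816, -0.96846873,  0.5855087 ]), 'attitude': array([-2.02041707,  0.02196556, -0.46374747])}
side {'camera_matrix': array([[400.04417778,   0.        , 253.91988942],
       [  0.        , 400.04417778, 199.94473211],
       [  0.        ,   0.        ,   1.        ]]), 'k1': -0.13909146746023124, 'eye': array([ 0.15292814, -0.75263604,  0.79733921]), 'attitude': array([-2.33444863,  0.01942193, -0.39999029])}
wrist {'camera_matrix': array([[267.32909831,   0.        , 252.61181005],
       [  0.        , 267.32909831, 189.86613027],
       [  0.        ,   0.        ,   1.        ]]), 'k1': -0.04580901039817955, 'eye': array([0.24591498, 0.6326094 , 0.38332305]), 'attitude': array([ 2.84200803e+00, -7.81311148e-04, -1.82253647e+00])}
```

View pics/scene0.png

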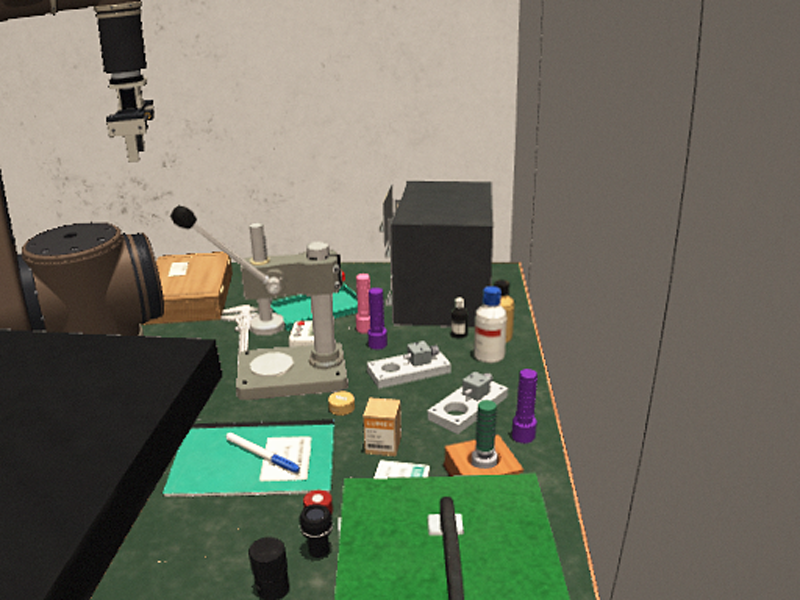

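View pics/side0.png

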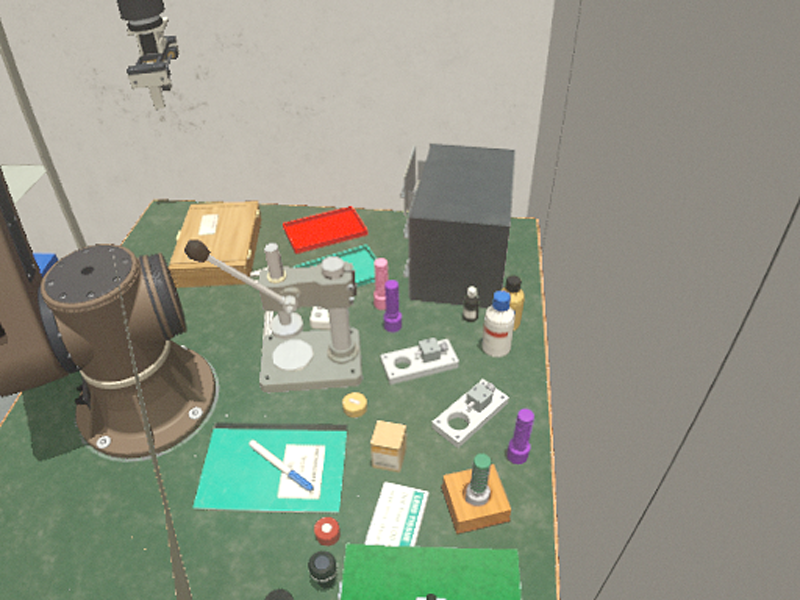

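View pics/wrist0.png

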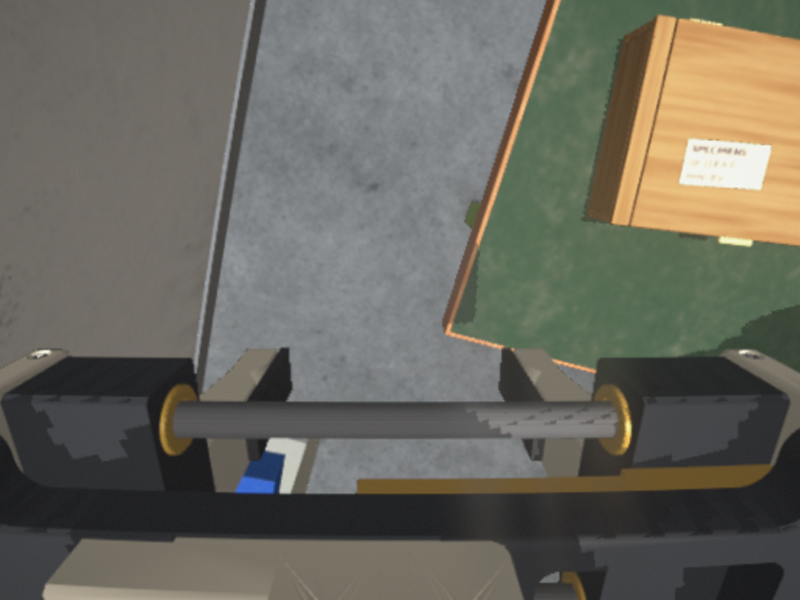

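```bash
cat > h.py <<'E'
import numpy as np, cv2
from scipy.spatial.transform import Rotation as Ro
from station import arm
def cam(n):
    return arm.camera_model(n)
def rot(a): return Ro.from_euler('xyz',a).as_matrix()
def ray(m,u,v):
    K=m['camera_matrix'];d=np.array([(u-K[0,2])/K[0,0],(v-K[1,2])/K[1,1]]);s=d.copy()
    for _ in range(30): s=d/(1+m['k1']*(s@s))
    return rot(m['attitude'])@np.array([s[0],s[1],1.])
def onz(m,u,v,z):
    r=ray(m,u,v);e=m['eye'];return e+r*(z-e[2])/r[2]
def proj(m,p):
    c=rot(m['attitude']).T@(np.asarray(p)-m['eye']);s=c[:2]/c[2];s=s*(1+m['k1']*(s@s));K=m['camera_matrix']
    return np.array([K[0,0]*s[0]+K[0,2],K[1,1]*s[1]+K[1,2]])
def tri(ms,uvs):
    A=0;b=0
    for m,(u,v) in zip(ms,uvs):
        r=ray(m,u,v);r/=np.linalg.norm(r);P=np.eye(3)-np.outer(r,r);A=A+P;b=b+P@m['eye']
    return np.linalg.solve(A,b)
def jaw():
    s=arm.get_state();R=rot(s['ee_rot']);z=R[:,2];return np.degrees(np.arctan2(z[1],z[0]))
def plan(xyz,jawdeg=None,cur=None):
    """needed jog (tool axes) to bring TCP to xyz, jaw axis heading jawdeg (mod 180)"""
    s=arm.get_state();R=rot(s['ee_rot']);d=R.T@(np.asarray(xyz)-s['eef_pos'])
    out=dict(zip(('dx','dy','dz'),(d*1000).round(1)))
    if jawdeg is not None:
        t=-((jawdeg-jaw()+90)%180-90); out['twist']=round(t,1)
    return out
def st():
    s=arm.get_state();print('t',round(s['t'],2),'p',s['eef_pos'].round(4),'rot',s['ee_rot'].round(4),'jaw',jaw().round(1),'F',s['force'].round(1),'M',s['moment'].round(2),'w',round(s['width'],4),'q',s['q'].round(2))
def shot(n,name,box=None,f=None):
    """box=(u0,v0,u1,v1) crop; saved enlarged"""
    im=arm.grab_frame(n)[:,:,::-1];np.save(f'pics/{name}.npy',im);return crop(name,box)
def crop(name,box=None,tag=''):
    im=np.load(f'pics/{name}.npy')
    if box is None: box=(0,0,512,384)
    u0,v0,u1,v1=box;c=im[v0:v1,u0:u1];f=min(800/c.shape[1],600/c.shape[0])
    c=cv2.resize(c,None,fx=f,fy=f,interpolation=cv2.INTER_CUBIC);cv2.imwrite(f'pics/{name}{tag}.png',c)
    print(name+tag,'scale',f,'origin',u0,v0)
E
python3 - <<'E'
from h import *
import cv2
shot('side','s1');crop('s1',(230,200,350,290),'H');crop('s1',(260,250,360,350),'G');crop('s1',(160,120,280,210),'T')
st();R=rot(arm.get_state()['ee_rot']);print(R.round(3))
E
```

```text
s1 scale 1.5625 origin 0 0
s1H scale 6.666666666666667 origin 230 200
s1G scale 6.0 origin 260 250
s1T scale 6.666666666666667 origin 160 120
t 0.2 p [0.1688 0.6533 0.237 ] rot [ 0.1195  1.5697 -1.7041] jaw -104.5 F [-0.4 -0.3  0.6] M [-0.03 -0.02  0.01] w 0.0877 q [ 1.61  0.36  0.01 -0.   -1.22 -0.29]
[[-0.     0.968 -0.25 ]
 [-0.001 -0.25  -0.968]
 [-1.     0.     0.001]]
```

View pics/s1H.png

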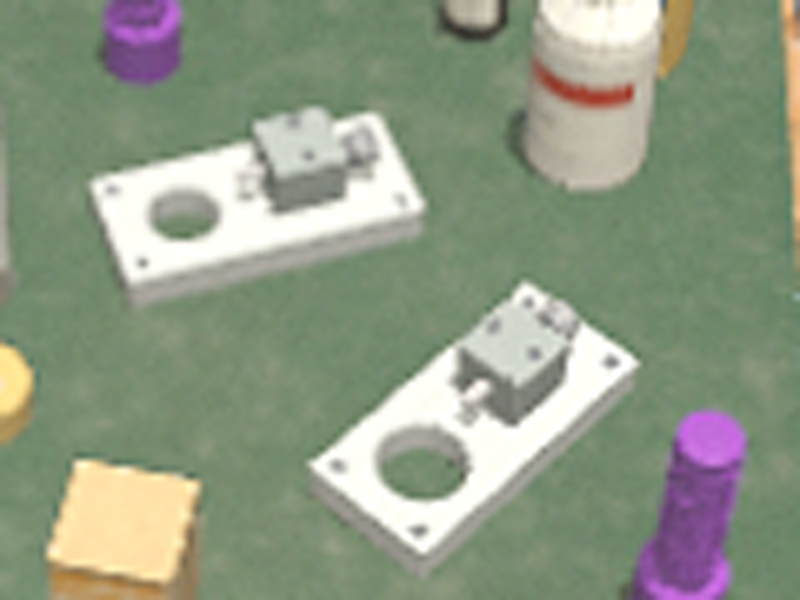

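View pics/s1G.png

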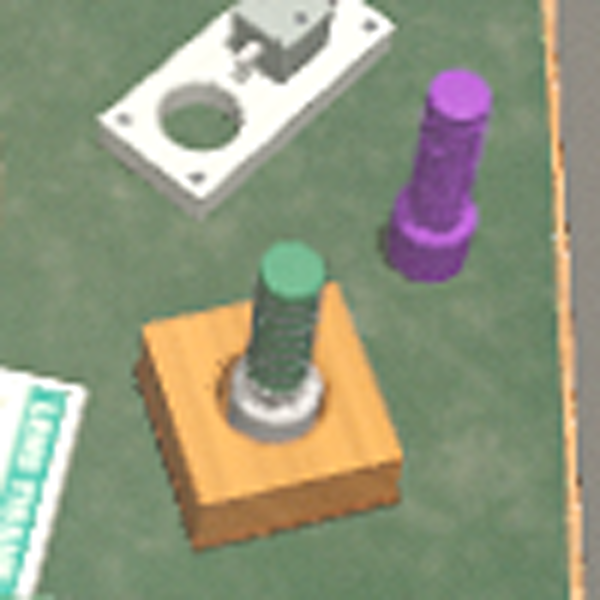

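View pics/s1T.png

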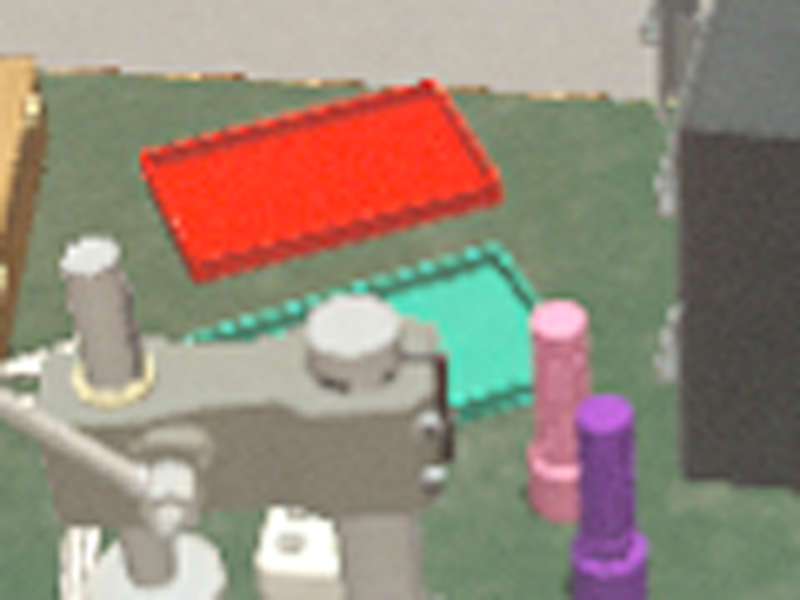

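```bash
python3 - <<'E'
from h import *
m=cam('side')
H=lambda p,z:onz(m,230+p[0]/6.6667,200+p[1]/6.6667,z)[:2]
G=lambda p,z:onz(m,260+p[0]/6,250+p[1]/6,z)[:2]
T=lambda p,z:onz(m,160+p[0]/6.6667,120+p[1]/6.6667,z)[:2]
def rect(n,c):
    c=np.array(c);print(n,'ctr',c.mean(0).round(4),'edges',[ (np.linalg.norm(c[(i+1)%4]-c[i]).round(4), np.degrees(np.arctan2(*(c[(i+1)%4]-c[i])[::-1])).round(1)) for i in range(4)])
    print(c.round(3).tolist())
rect('L',[H(p,.016) for p in [(92,183),(378,112),(427,208),(133,288)]])
rect('R',[H(p,.016) for p in [(312,465),(527,283),(638,362),(425,560)]])
print('Lbore',H((185,213),.016),'Rbore',H((423,462),.016),'Lblk',H((301,140),.042),'Rblk',H((515,343),.042))
rect('stand',[G(p,.032) for p in [(142,325),(333,285),(402,462),(195,505)]])
print('gauge top',G((293,270),.110),'purple top',G((460,98),.102))
rect('red',[T(p,.014) for p in [(140,155),(432,83),(500,185),(193,265)]])
print('teal corners',T((495,245),.014), T((190,338),.014))
print('ethanol foot', H((588,155),0),'oil',H((475,15),0),'purple bottom L',H((143,60),0.0),'box top',H((125,520),.062))
print('press?',T((400,320),.29))
E
```

```text
L ctr [ 0.4489 -0.114 ] edges [(np.float64(0.121), np.float64(-5.2)), (np.float64(0.0549), np.float64(-95.8)), (np.float64(0.1212), np.float64(175.7)), (np.float64(0.0569), np.float64(84.1))]
[[0.392, -0.081], [0.512, -0.092], [0.507, -0.146], [0.386, -0.137]]
R ctr [ 0.4779 -0.244 ] edges [(np.float64(0.1196), np.float64(21.5)), (np.float64(0.0544), np.float64(-69.1)), (np.float64(0.1212), np.float64(-157.6)), (np.float64(0.0562), np.float64(109.3))]
[[0.413, -0.24], [0.524, -0.196], [0.543, -0.247], [0.431, -0.293]]
Lbore [ 0.41891515 -0.11018593] Rbore [ 0.44972994 -0.25505301] Lblk [ 0.4661763  -0.11508665] Rblk [ 0.49416726 -0.23785579]
stand ctr [ 0.4106 -0.3843] edges [(np.float64(0.0732), np.float64(-10.7)), (np.float64(0.0752), np.float64(-99.9)), (np.float64(0.075), np.float64(168.4)), (np.float64(0.0739), np.float64(78.6))]
[[0.382, -0.341], [0.453, -0.354], [0.441, -0.428], [0.367, -0.413]]
gauge top [ 0.41349606 -0.38437701] purple top [ 0.50547322 -0.34105369]
red ctr [0.4188 0.3116] edges [(np.float64(0.1566), np.float64(-0.9)), (np.float64(0.0984), np.float64(-89.8)), (np.float64(0.1573), np.float64(179.4)), (np.float64(0.0991), np.float64(89.8))]
[[0.341, 0.362], [0.497, 0.36], [0.497, 0.261], [0.34, 0.263]]
teal corners [0.47794444 0.21707185] [0.32354626 0.21031941]
ethanol foot [ 0.58684304 -0.13497688] oil [ 0.58300338 -0.04346867] purple bottom L [ 0.44230527 -0.0105341 ] box top [ 0.33090374 -0.2655271 ]
press? [ 0.32411615 -0.14726389]
```

```bash
python3 - <<'E'
from h import *
shot('scene','c1');crop('c1',(215,165,335,255),'P');crop('s1',(215,155,335,245),'P');crop('s1',(150,140,270,260),'Q')
E
```

```text
c1 scale 1.5625 origin 0 0
c1P scale 6.666666666666667 origin 215 165
s1P scale 6.666666666666667 origin 215 155
s1Q scale 5.0 origin 150 140
```

View pics/c1P.png

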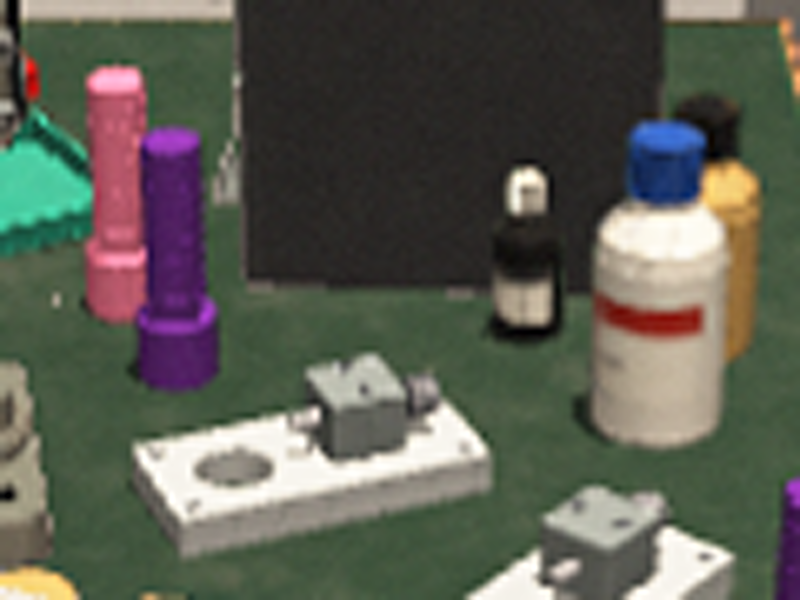

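View pics/s1P.png

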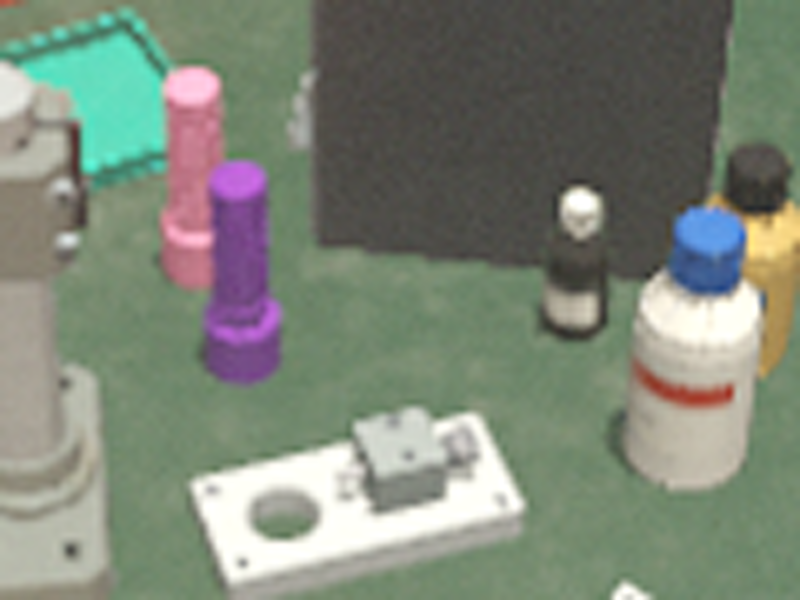

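View pics/s1Q.png

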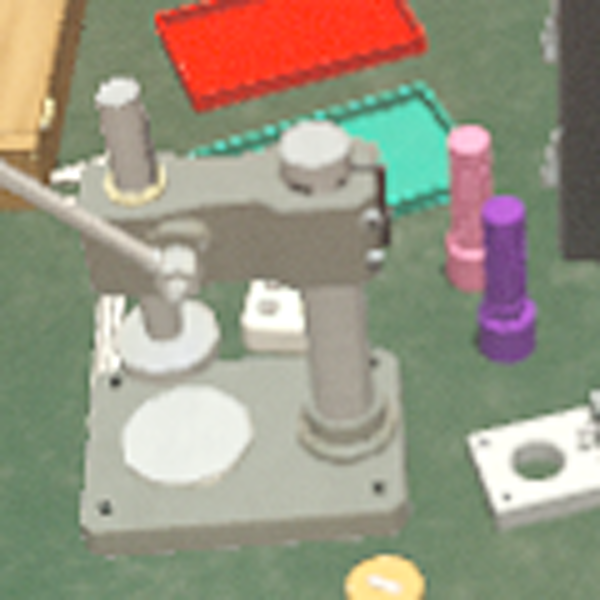

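```bash
python3 - <<'E'
from h import *
a=cam('side');b=cam('scene')
f=1/6.6667
def P(n,s,c): print(n,tri([a,b],[(215+s[0]*f,155+s[1]*f),(215+c[0]*f,165+c[1]*f)]).round(4))
P('purple top',(239,183),(174,143));P('pink top',(195,87),(118,80))
P('oil top',(581,203),(528,182)); P('eth top',(709,228),(668,137))
P('Lblk top',(402,442),(358,374))
P('Lcorner near',(228,580),(180,520));P('cabinet corner foot',(318,243),(243,280))
print('purple foot',onz(a,215+243*f,155+356*f,.0),'pink',onz(a,215+190*f,155+262*f,0.0))
Q=lambda p,z:onz(a,150+p[0]/5,140+p[1]/5,z).round(3)
print('press base corners top z~.02',Q((405,525),.0),Q((390,355),.02),'col top',Q((316,140),.29),'head right',Q((385,200),.26),'gauge tri',tri([a,b],[(260+293/6,250+270/6),(487/1.5625,406/1.5625)]))
print('foot purple', tri([a,b],[(215+239*f,155+183*f),(215+174*f,165+143*f)]))
E
```

```text
purple top [ 0.4441 -0.0093  0.0977]
pink top [0.4497 0.0532 0.0986]
oil top [ 0.5836 -0.0401  0.0614]
eth top [ 0.5923 -0.1226  0.1124]
Lblk top [ 0.4648 -0.1188  0.0451]
Lcorner near [ 0.3867 -0.1302  0.0125]
cabinet corner foot [0.4993 0.0436 0.0006]
purple foot [ 0.44322692 -0.00832634  0.        ] pink [0.44446105 0.05506609 0.        ]
press base corners top z~.02 [ 0.343 -0.11  -0.   ] [ 0.373 -0.01   0.02 ] col top [ 0.312 -0.142  0.29 ] head right [ 0.334 -0.154  0.26 ] gauge tri [ 0.41527764 -0.38141837  0.10473824]
foot purple [ 0.44413276 -0.00930549  0.09767726]
```

Request:
jog_arm:
  motion:
    - {"dx": -0.04,"dy": 0,"dz": 0.02,"twist": 0}
    - {"dx": -0.18,"dy": 0.39,"dz": 0.312,"twist": 0}
    - {"dx": -0.18,"dy": 0.39,"dz": 0.312,"twist": 0}
    - {"dx": -0.18,"dy": 0.39,"dz": 0.312,"twist": 0}
    - {"dx": -0.18,"dy": 0.39,"dz": 0.312,"twist": 0}
    - {"dx": -0.18,"dy": 0.39,"dz": 0.312,"twist": 0}
    - {"dx": -0.18,"dy": 0.39,"dz": 0.312,"twist": 0}
    - {"dx": -0.18,"dy": 0.39,"dz": 0.312,"twist": 0}
    - {"dx": -0.18,"dy": 0.39,"dz": 0.312,"twist": 0}
    - {"dx": -0.18,"dy": 0.39,"dz": 0.312,"twist": 0}
    - {"dx": -0.18,"dy": 0.39,"dz": 0.312,"twist": 0}
    - {"dx": -0.18,"dy": 0.39,"dz": 0.312,"twist": 0}
    - {"dx": -0.18,"dy": 0.39,"dz": 0.312,"twist": 0}
    - {"dx": -0.18,"dy": 0.39,"dz": 0.312,"twist": 0}

```text
t: 1.42
eef_pos: [0.4711, 0.2502, 0.4199]
ee_rot: [2.09, 1.568, 0.263]
force: [0.0, -0.4, 0.3]
width: 0.0881
```

```bash
python3 - <<'E'
from h import *
st();m=cam('wrist');np.save('pics/w1m.npy',m,allow_pickle=True);shot('wrist','w1')
s=arm.get_state();R=rot(s['ee_rot']);print('eye tool',R.T@(m['eye']-s['eef_pos']))
E
```

```text
t 1.42 p [0.4711 0.2502 0.4199] rot [2.0899 1.5678 0.2632] jaw -104.7 F [ 0.  -0.4  0.3] M [ 0.07  0.05 -0.02] w 0.0881 q [ 0.86  0.06  0.03  0.   -1.54  0.46]
w1 scale 1.5625 origin 0 0
eye tool [-0.14728966  0.08032264  0.001299  ]
```

View pics/w1.png

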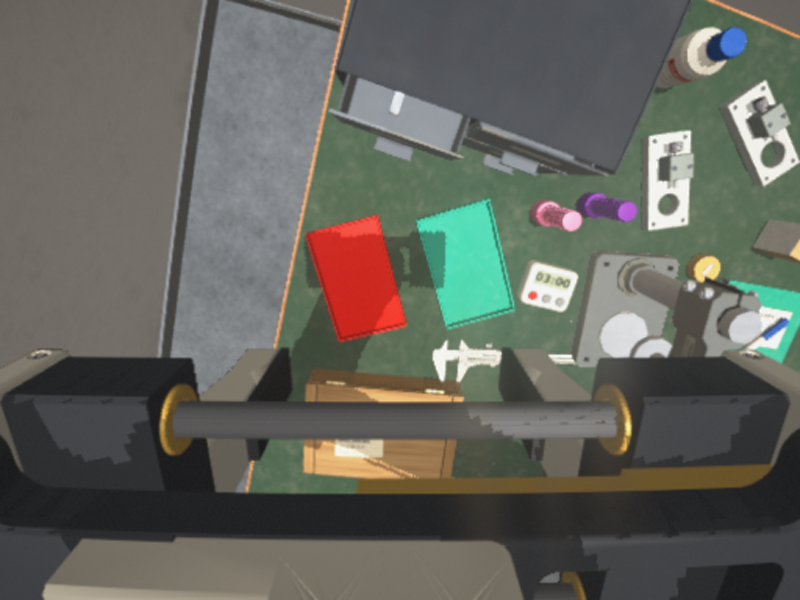

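```bash
python3 - <<'E'
from h import *
crop('w1',(180,40,400,220),'T')
E
```

```text
w1T scale 3.3333333333333335 origin 180 40
```

View pics/w1T.png

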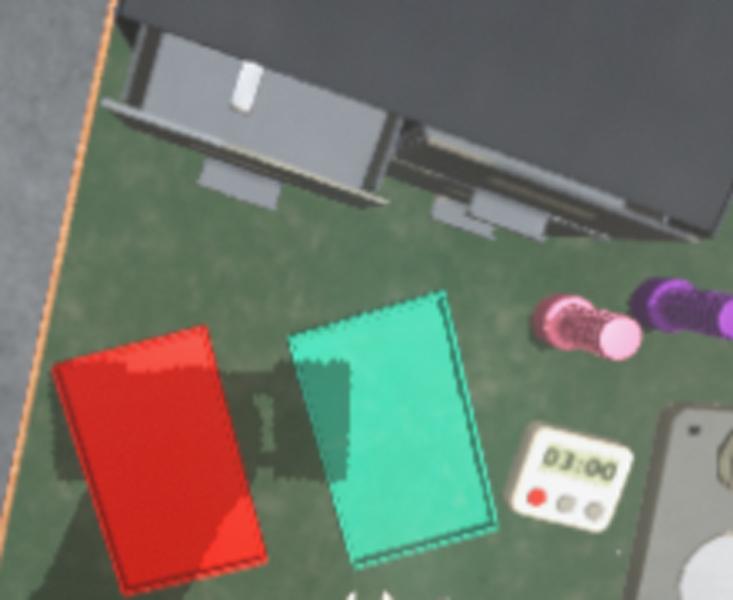

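```bash
python3 - <<'E'
from h import *
m=cam('wrist');f=1/3.33333
T=lambda p,z:onz(m,180+p[0]*f,40+p[1]*f,z)[:2]
for n,c in dict(red=[(55,368),(208,326),(268,560),(127,594)],teal=[(290,337),(445,292),(496,525),(357,568)]).items():
    c=np.array([T(p,.014) for p in c]);e=[c[(i+1)%4]-c[i] for i in range(4)]
    print(n,c.mean(0).round(4),[(np.linalg.norm(v).round(4),np.degrees(np.arctan2(v[1],v[0])).round(1)) for v in e]);print(c.round(3).tolist())
print('drawer',T((103,102),.15).round(3),T((387,203),.15).round(3),T((103,102),.08).round(3),T((387,203),.08).round(3),'cab corner',T((713,237),.19).round(3))
print('pink top',T((622,338),.1),'foot',T((560,320),.02),'purple',T((665,303),.02))
W=lambda p,z:onz(m,p[0]/1.5625,p[1]/1.5625,z).round(3)
print('press top', W((745,325),.29),W((715,285),.29),W((680,320),.27))
# holders
print('Lbore',W((668,205),.016),'Rbore',W((772,153),.016))
E
```

```text
red [0.4177 0.3157] [(np.float64(0.0989), np.float64(-89.6)), (np.float64(0.1577), np.float64(179.3)), (np.float64(0.0975), np.float64(89.9)), (np.float64(0.1568), np.float64(-0.2))]
[[0.496, 0.365], [0.497, 0.266], [0.339, 0.268], [0.339, 0.365]]
teal [0.4003 0.1671] [(np.float64(0.0977), np.float64(-88.4)), (np.float64(0.1554), np.float64(-178.5)), (np.float64(0.0951), np.float64(93.8)), (np.float64(0.1591), np.float64(2.5))]
[[0.477, 0.219], [0.48, 0.121], [0.325, 0.117], [0.319, 0.212]]
drawer [0.614 0.276] [0.542 0.165] [0.625 0.283] [0.541 0.155] cab corner [0.496 0.044]
pink top [0.44468827 0.05226683] foot [0.44729181 0.05734556] purple [ 0.4415992  -0.00684921]
press top [0.38 0.01 0.29] [0.417 0.031 0.29 ] [0.386 0.045 0.27 ]
Lbore [ 0.416 -0.107  0.016] Rbore [ 0.45  -0.25   0.016]
```

Request:
jog_arm:
  motion:
    - {"dx": 0.04,"dy": 0.113,"dz": 0.508,"twist": -9.7}
    - {"dx": 0.04,"dy": 0.113,"dz": 0.508,"twist": -9.7}
    - {"dx": 0.04,"dy": 0.113,"dz": 0.508,"twist": -9.7}
    - {"dx": 0.04,"dy": 0.113,"dz": 0.508,"twist": -9.7}
    - {"dx": 0.04,"dy": 0.113,"dz": 0.508,"twist": -9.7}
    - {"dx": 0.04,"dy": 0.113,"dz": 0.508,"twist": -9.7}
    - {"dx": 0.04,"dy": 0.113,"dz": 0.508,"twist": -9.7}
    - {"dx": 0.04,"dy": 0.113,"dz": 0.508,"twist": -9.7}
    - {"dx": 0.04,"dy": 0.113,"dz": 0.508,"twist": -9.7}
    - {"dx": 0.04,"dy": 0.113,"dz": 0.508,"twist": -9.7}
    - {"dx": 0.04,"dy": 0.113,"dz": 0.508,"twist": -9.7}
    - {"dx": 0.04,"dy": 0.113,"dz": 0.508,"twist": -9.7}
    - {"dx": 0.04,"dy": 0.113,"dz": 0.508,"twist": -9.7}
    - {"dx": 0.04,"dy": 0.113,"dz": 0.508,"twist": -9.7}

```text
t: 2.63
eef_pos: [0.4502, -0.2691, 0.3759]
ee_rot: [-1.585, 1.568, 3.04]
force: [0.0, 0.6, -1.0]
width: 0.0876
```

```bash
python3 - <<'E'
from h import *
st();m=cam('wrist');np.save('pics/w2m.npy',m,allow_pickle=True);shot('wrist','w2')
E
```

```text
t 2.63 p [ 0.4502 -0.2691  0.3759] rot [-1.5851  1.5679  3.0402] jaw -95.0 F [ 0.   0.6 -1. ] M [ 0.06 -0.04  0.05] w 0.0876 q [-0.16  0.05 -0.07  0.   -1.45  1.65]
w2 scale 1.5625 origin 0 0
```

View pics/w2.png

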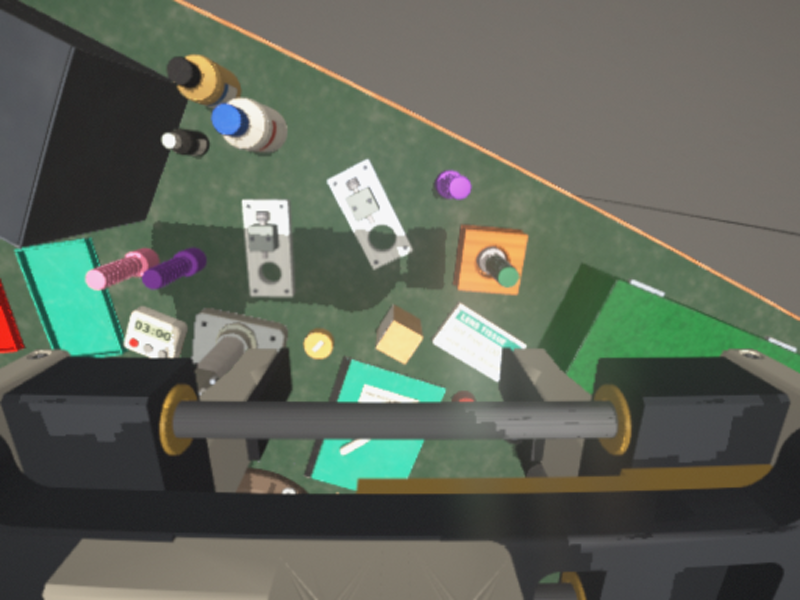

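```bash
python3 - <<'E'
from h import *
crop('w2',(140,95,280,200),'H');crop('w2',(280,130,360,190),'G')
E
```

```text
w2H scale 5.714285714285714 origin 140 95
w2G scale 10.0 origin 280 130
```

View pics/w2H.png

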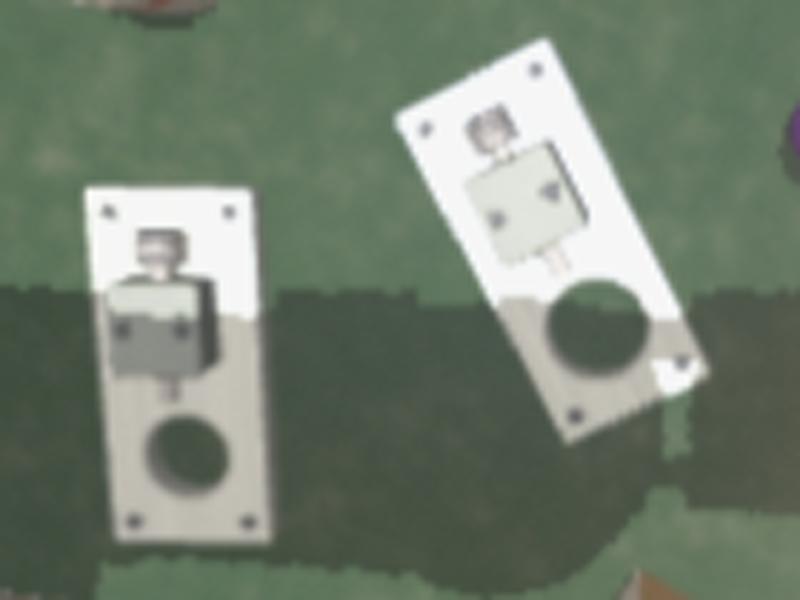

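View pics/w2G.png

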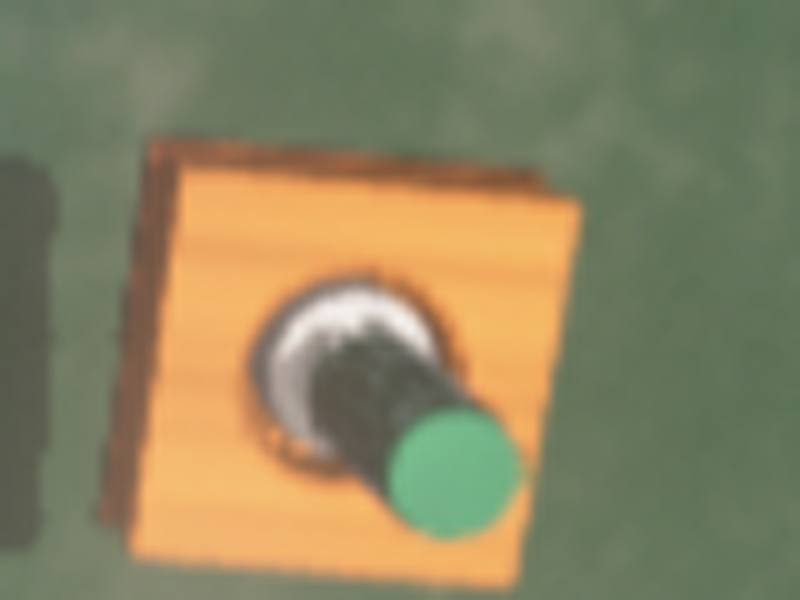

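```bash
python3 - <<'E'
from h import *
m=np.load('pics/w2m.npy',allow_pickle=True).item()
H=lambda p,z:onz(m,140+p[0]/5.7143,95+p[1]/5.7143,z)[:2]
G=lambda p,z:onz(m,280+p[0]/10,130+p[1]/10,z)[:2]
def rect(n,c):
    c=np.array(c);e=[c[(i+1)%4]-c[i] for i in range(4)]
    print(n,c.mean(0).round(4),[(np.linalg.norm(v).round(4),np.degrees(np.arctan2(v[1],v[0])).round(1)) for v in e])
rect('L',[H(p,.016) for p in [(86,188),(253,188),(272,543),(117,543)]])
rect('R',[H(p,.016) for p in [(395,117),(547,38),(710,373),(568,443)]])
print('bores',H((187,454),.016),H((598,327),.016),'blk',H((160,331),.042),H((524,203),.042))
rect('st',[G(p,.032) for p in [(183,168),(582,203),(517,588),(130,560)]])
print('gauge top',G((455,473),.110),'hole',G((352,375),.032),'plug top',G((357,368),.036))
st();print(plan([.4145,-.383,.17],-95))
E
```

```text
L [ 0.446 -0.113] [(np.float64(0.0549), np.float64(-95.3)), (np.float64(0.1211), np.float64(174.0)), (np.float64(0.0545), np.float64(85.1)), (np.float64(0.1214), np.float64(-5.8))]
R [ 0.4759 -0.2432] [(np.float64(0.0548), np.float64(-68.8)), (np.float64(0.1198), np.float64(-158.7)), (np.float64(0.0538), np.float64(111.8)), (np.float64(0.1204), np.float64(21.8))]
bores [ 0.4174895  -0.10975058] [ 0.44863745 -0.25417972] blk [ 0.46377653 -0.11663453] [ 0.49312714 -0.23619471]
st [ 0.4096 -0.3843] [(np.float64(0.0745), np.float64(-99.7)), (np.float64(0.0746), np.float64(170.7)), (np.float64(0.0752), np.float64(80.8)), (np.float64(0.0752), np.float64(-9.8))]
gauge top [ 0.41282164 -0.38322141] hole [ 0.41135499 -0.38410597] plug top [ 0.41357777 -0.38418501]
t 2.68 p [ 0.4503 -0.2675  0.3763] rot [-1.7447  1.5685  2.8808] jaw -95.0 F [-0.   0.4 -0.2] M [ 0.02 -0.04  0.03] w 0.0873 q [-0.16  0.05 -0.08 -0.   -1.45  1.65]
{'dx': np.float64(206.3), 'dy': np.float64(-25.2), 'dz': np.float64(118.2), 'twist': np.float64(0.0)}
```

Request:
jog_arm:
  motion:
    - {"dx": 0.14,"dy": -0.026,"dz": 0.119}
    - {"dx": 0.14,"dy": -0.026,"dz": 0.119}
    - {"dx": 0.14,"dy": -0.026,"dz": 0.119}
    - {"dx": 0.14,"dy": -0.026,"dz": 0.119}
    - {"dx": 0.14,"dy": -0.026,"dz": 0.119}
    - {"dx": 0.16,"dy": -0.026,"dz": 0.119}
    - {"dx": 0.2,"dy": -0.026,"dz": 0.119}
    - {"dx": 0.24,"dy": -0.026,"dz": 0.119}
    - {"dx": 0.27,"dy": -0.026,"dz": 0.119}
    - {"dx": 0.295,"dy": -0.026,"dz": 0.119}
    - {"dx": 0.306,"dy": -0.026,"dz": 0.119}
    - {"dx": 0.306,"dy": -0.026,"dz": 0.119}

```text
invalid input
```

```bash
python3 - <<'E'
from h import *
st();shot('side','s2',(260,230,360,350));shot('scene','c2',(260,220,360,320))
E
```

```text
t 2.68 p [ 0.4503 -0.2675  0.3763] rot [-1.7447  1.5685  2.8808] jaw -95.0 F [-0.   0.4 -0.2] M [ 0.02 -0.04  0.03] w 0.0873 q [-0.16  0.05 -0.08 -0.   -1.45  1.65]
s2 scale 5.0 origin 260 230
c2 scale 6.0 origin 260 220
```

View pics/s2.png

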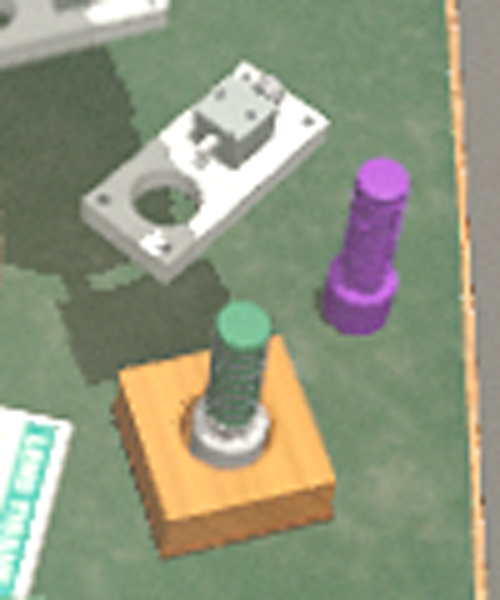

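View pics/c2.png

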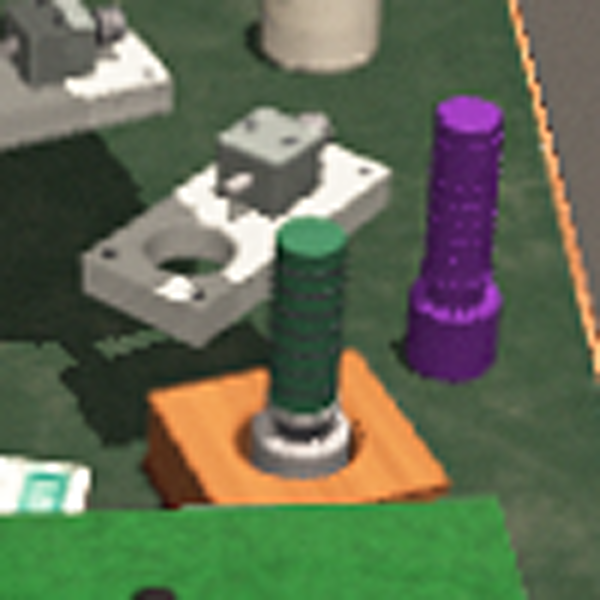

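Request:
jog_arm:
  motion:
    - {"dx": 0.14,"dy": -0.026,"dz": 0.119,"twist": 0}
    - {"dx": 0.14,"dy": -0.026,"dz": 0.119,"twist": 0}
    - {"dx": 0.14,"dy": -0.026,"dz": 0.119,"twist": 0}
    - {"dx": 0.14,"dy": -0.026,"dz": 0.119,"twist": 0}
    - {"dx": 0.14,"dy": -0.026,"dz": 0.119,"twist": 0}
    - {"dx": 0.16,"dy": -0.026,"dz": 0.119,"twist": 0}
    - {"dx": 0.2,"dy": -0.026,"dz": 0.119,"twist": 0}
    - {"dx": 0.24,"dy": -0.026,"dz": 0.119,"twist": 0}
    - {"dx": 0.27,"dy": -0.026,"dz": 0.119,"twist": 0}
    - {"dx": 0.295,"dy": -0.026,"dz": 0.119,"twist": 0}
    - {"dx": 0.306,"dy": -0.026,"dz": 0.119,"twist": 0}
    - {"dx": 0.306,"dy": -0.026,"dz": 0.119,"twist": 0}

```text
t: 3.78
eef_pos: [0.4143, -0.3808, 0.0694]
ee_rot: [-1.973, 1.567, 2.658]
force: [0.3, 0.7, -0.2]
width: 0.0877
```

```bash
python3 - <<'E'
from h import *
st();shot('side','s3',(260,230,360,350));shot('wrist','w3')
E
```

```text
t 3.78 p [ 0.4143 -0.3808  0.0694] rot [-1.9728  1.5665  2.6576] jaw -94.7 F [ 0.3  0.7 -0.2] M [ 0.04 -0.    0.02] w 0.0877 q [-0.4   0.35 -0.44 -0.   -0.79  1.88]
s3 scale 5.0 origin 260 230
w3 scale 1.5625 origin 0 0
```

View pics/s3.png

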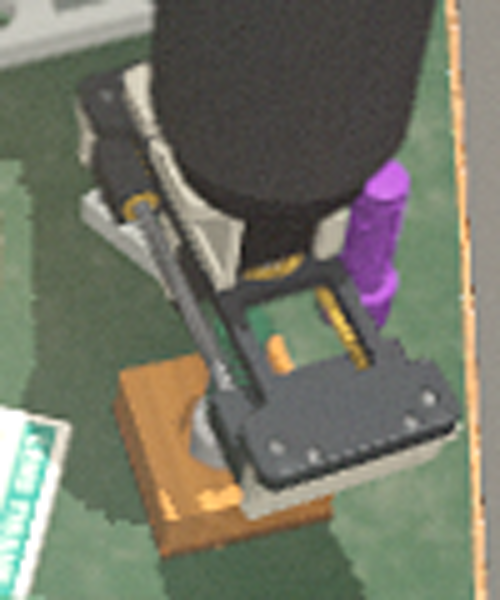

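View pics/w3.png

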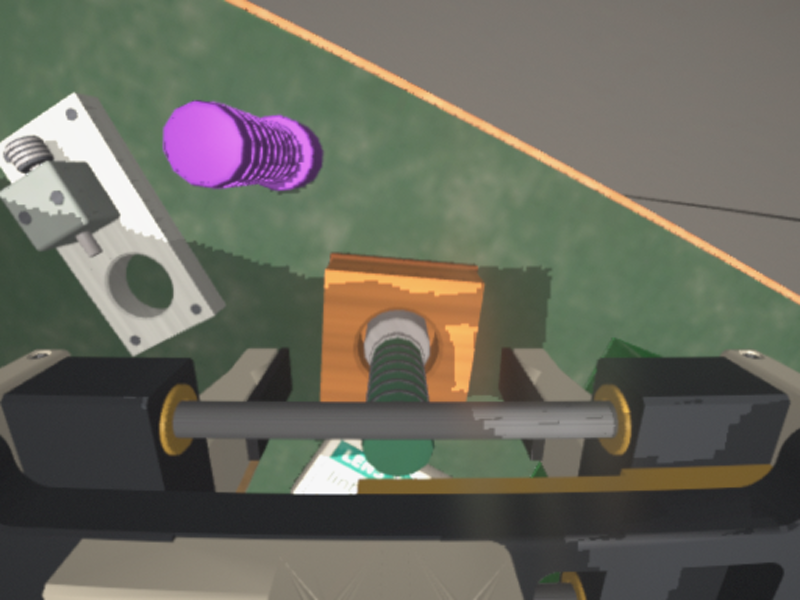

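Request:
jog_arm:
  motion:
    - {"dx": 0,"dy": 0,"dz": 0,"twist": 0}
    - {"dx": 0,"dy": 0,"dz": 0,"twist": 0}
    - {"dx": 0,"dy": 0,"dz": 0,"twist": 0}
    - {"dx": 0,"dy": 0,"dz": 0,"twist": 0}
    - {"dx": 0,"dy": 0,"dz": 0,"twist": 0}
    - {"dx": 0,"dy": 0,"dz": 0,"twist": 0}
  gripper: 0.01
  newtons: 25

```text
t: 4.38
eef_pos: [0.415, -0.3828, 0.072]
ee_rot: [1.254, 1.57, -0.4]
force: [0.5, 0.1, -0.3]
width: 0.0534
```

```bash
python3 - <<'E'
from h import *
st();print(plan([.4145,-.3836,.17],-95))
E
```

```text
t 4.38 p [ 0.415  -0.3828  0.072 ] rot [ 1.2543  1.5701 -0.4002] jaw -94.8 F [ 0.5  0.1 -0.3] M [-0.04 -0.03 -0.06] w 0.0534 q [-0.4   0.34 -0.44  0.   -0.79  1.89]
{'dx': np.float64(-98.0), 'dy': np.float64(-0.4), 'dz': np.float64(0.9), 'twist': np.float64(0.2)}
```

Request:
jog_arm:
  motion:
    - {"dx": 0,"dy": 0,"dz": 0,"twist": 0}
    - {"dx": 0,"dy": 0,"dz": 0,"twist": 0}
    - {"dx": 0,"dy": 0,"dz": 0,"twist": 0}
    - {"dx": 0,"dy": 0,"dz": 0,"twist": 0}
    - {"dx": 0,"dy": 0,"dz": 0,"twist": 0}
    - {"dx": 0,"dy": 0,"dz": 0,"twist": 0}
    - {"dx": 0,"dy": 0,"dz": 0,"twist": 0}

```text
t: 4.97
eef_pos: [0.4149, -0.3826, 0.0715]
ee_rot: [-2.23, 1.571, 2.399]
force: [0.3, 0.4, -0.3]
width: 0.0226
```

```bash
python3 - <<'E'
from h import *
st()
E
```

```text
t 4.97 p [ 0.4149 -0.3826  0.0715] rot [-2.23    1.5707  2.3989] jaw -94.8 F [ 0.3  0.4 -0.3] M [ 0.02 -0.02 -0.06] w 0.0226 q [-0.4   0.34 -0.44 -0.   -0.79  1.89]
```

Request:
jog_arm:
  motion:
    - {"dx": -0.035,"dy": 0,"dz": 0,"twist": 0}
    - {"dx": -0.07,"dy": 0,"dz": 0,"twist": 0}
    - {"dx": -0.07,"dy": -0.003,"dz": -0.04,"twist": 0}
    - {"dx": -0.07,"dy": -0.0188,"dz": -0.273,"twist": 0}
    - {"dx": -0.07,"dy": -0.0188,"dz": -0.273,"twist": 0}
    - {"dx": -0.07,"dy": -0.0188,"dz": -0.273,"twist": 0}
    - {"dx": -0.07,"dy": -0.0188,"dz": -0.273,"twist": 0}
    - {"dx": -0.07,"dy": -0.0188,"dz": -0.273,"twist": 0}
    - {"dx": -0.07,"dy": -0.0188,"dz": -0.273,"twist": 0}
    - {"dx": -0.07,"dy": -0.0188,"dz": -0.273,"twist": 0}
    - {"dx": -0.05,"dy": -0.0188,"dz": -0.273,"twist": 0}
    - {"dx": -0.037,"dy": -0.0188,"dz": -0.273,"twist": 0}
    - {"dx": -0.037,"dy": -0.0188,"dz": -0.273,"twist": 0}

```text
t: 6.05
eef_pos: [0.417, -0.1091, 0.1064]
ee_rot: [-1.465, 1.567, -3.12]
force: [-0.4, -0.1, -2.1]
width: 0.0223
```

```bash
python3 - <<'E'
from h import *
st();m=cam('wrist');np.save('pics/w4m.npy',m,allow_pickle=True);shot('wrist','w4',(150,90,350,240));shot('side','s4',(210,170,330,260));shot('scene','c4',(215,165,335,255))
E
```

```text
t 6.05 p [ 0.417  -0.1091  0.1064] rot [-1.4652  1.5665 -3.1195] jaw -94.8 F [-0.4 -0.1 -2.1] M [-0.03  0.22 -0.01] w 0.0223 q [ 0.2   0.09 -0.68 -0.   -0.8   1.28]
w4 scale 4.0 origin 150 90
s4 scale 6.666666666666667 origin 210 170
c4 scale 6.666666666666667 origin 215 165
```

View pics/w4.png

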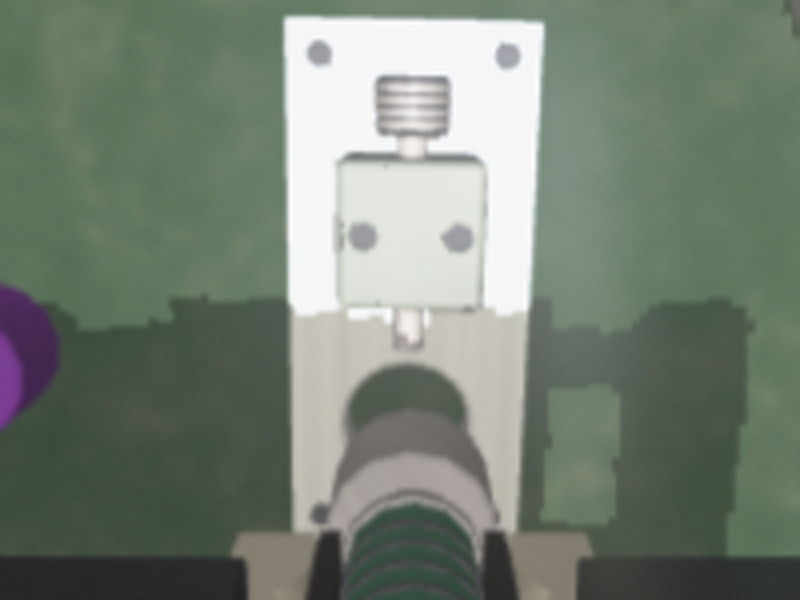

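View pics/s4.png

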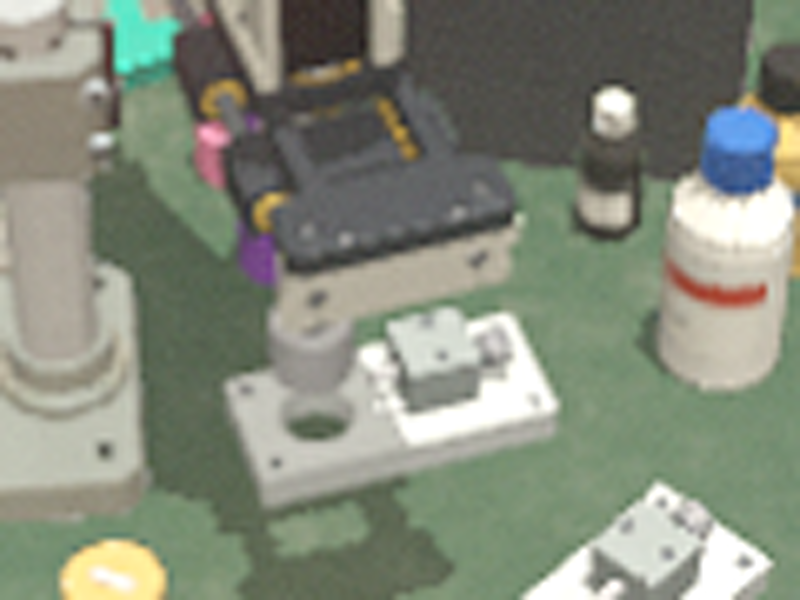

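View pics/c4.png

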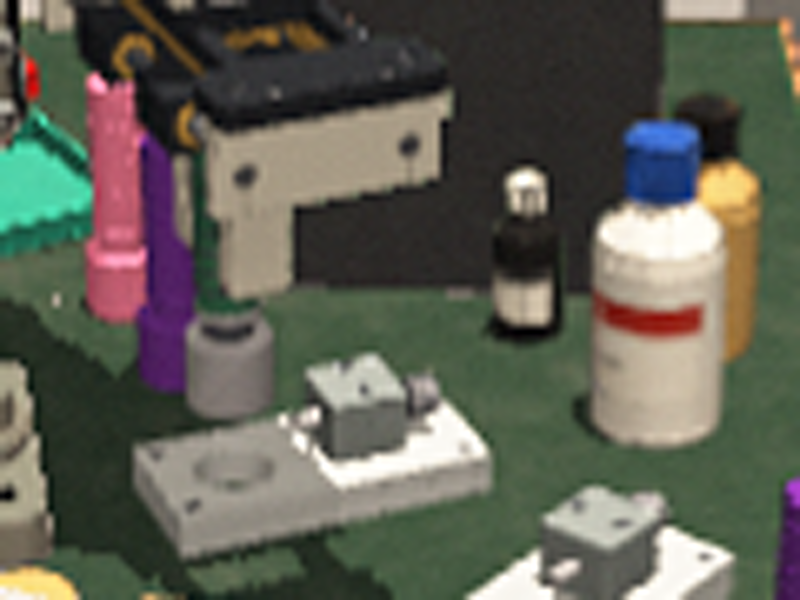

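```bash
python3 - <<'E'
from h import *
a=cam('side');b=cam('scene');f=1/6.6667
S=lambda p:(210+p[0]*f,170+p[1]*f);C=lambda p:(215+p[0]*f,165+p[1]*f)
t=tri([a,b],[S((313,364)),C((231,394))]);print('tip',t)
o=tri([a,b],[S((318,413)),C((236,468))]);print('bore',o)
print(onz(a,*S((313,364)),.043),onz(b,*C((231,394)),.043));print(onz(a,*S((318,413)),.016),onz(b,*C((236,468)),.016))
m=np.load('pics/w4m.npy',allow_pickle=True).item()
W=lambda p,z:onz(m,150+p[0]/4,90+p[1]/4,z)
# bore in wrist: top edge (407,364), left 345 right 468 at row ~ 413
print('bore wrist: left/right',W((345,415),.016),W((468,415),.016),'far',W((407,365),.016))
print('plug bottom left/right visible', W((410,410),.043), 'plate L/R', W((290,420),.016),W((524,420),.016))
print(W((338,500),.06),W((492,500),.06),W((330,520),.07),W((500,520),.07))
c=[W(p,.016)[:2] for p in [(285,17),(545,22)]];print(c)
E
```

```text
tip [ 0.41696269 -0.11133791  0.04618698]
bore [ 0.42031346 -0.10695901  0.01201154]
[ 0.4178094  -0.10843397  0.043     ] [ 0.41961731 -0.10648021  0.043     ]
[ 0.41879589 -0.11013245  0.016     ] [ 0.41762553 -0.11306844  0.016     ]
bore wrist: left/right [ 0.42054556 -0.09474414  0.016     ] [ 0.41818796 -0.12330879  0.016     ] far [ 0.43140264 -0.11014953  0.016     ]
plug bottom left/right visible [ 0.42925016 -0.110677    0.043     ] plate L/R [ 0.42037783 -0.08181648  0.016     ] [ 0.41588426 -0.13626131  0.016     ]
[ 0.41754317 -0.0956543   0.06      ] [ 0.41507628 -0.12553088  0.06      ] [ 0.4177964  -0.09483543  0.07      ] [ 0.41519808 -0.12630174  0.07      ]
[array([ 0.50903623, -0.09094967]), array([ 0.503554  , -0.14525952])]
```

```bash
cat >> h.py <<'E'
def overlay(name,m,items,box,tag='o'):
    """items: list of (center xyz, radius, color)"""
    im=np.load(f'pics/{name}.npy');u0,v0,u1,v1=box;f=min(800/(u1-u0),600/(v1-v0))
    c=cv2.resize(im[v0:v1,u0:u1],None,fx=f,fy=f,interpolation=cv2.INTER_CUBIC)
    for p,r,col in items:
        pts=[]
        for t in np.linspace(0,2*np.pi,60):
            q=proj(m,np.array(p)+[r*np.cos(t),r*np.sin(t),0]);pts.append(((q-[u0,v0]+.5)*f-.5))
        cv2.polylines(c,[np.round(np.array(pts)).astype(int)],True,col,1)
    cv2.imwrite(f'pics/{name}{tag}.png',c)
E
python3 - <<'E'
from h import *
m=np.load('pics/w4m.npy',allow_pickle=True).item()
g=np.array([.4155,-.110,.043]);b=np.array([.417,-.110,.016])
it=[(g,.016,(0,0,255)),(g+[0,0,.028],.016,(0,255,255)),(b,.0145,(255,0,0))]
overlay('w4',m,it,(210,170,300,240));overlay('s4',cam('side'),it,(230,200,290,245));overlay('c4',cam('scene'),it,(230,200,290,245))
a=[cv2.imread(f'pics/{n}o.png') for n in('w4','s4','c4')]
cv2.imwrite('pics/o4.png',np.hstack([cv2.resize(x,(400,300)) for x in a[1:]]))
E
```

```text
(no output)
```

View pics/w4o.png

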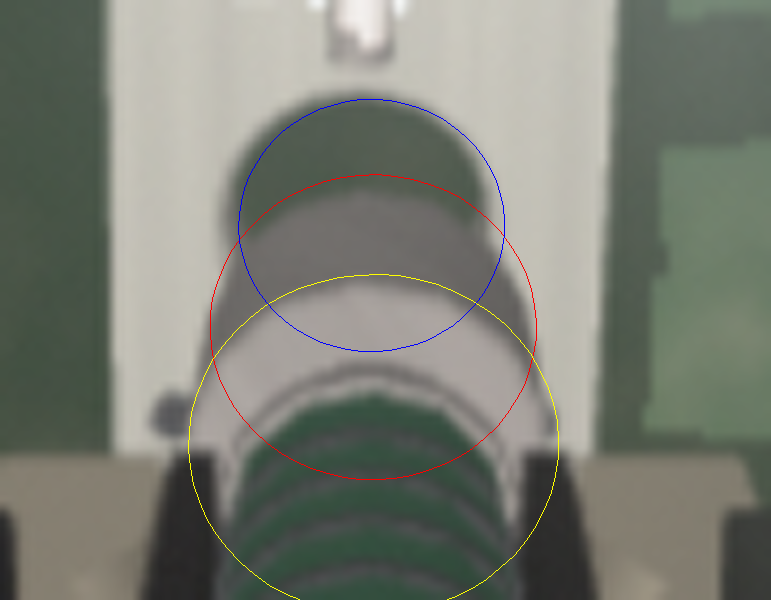

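View pics/o4.png

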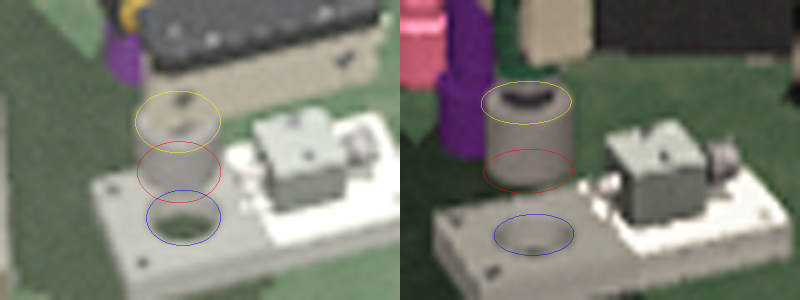

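Request:
jog_arm:
  motion:
    - {"dx": 0.008,"dy": 0.0034,"dz": -0.0013,"twist": 0}
    - {"dx": 0.016,"dy": 0.0034,"dz": -0.0013,"twist": 0}
    - {"dx": 0.022,"dy": 0.0034,"dz": -0.0013,"twist": 0}
    - {"dx": 0.022,"dy": 0.0034,"dz": -0.0013,"twist": 0}
    - {"dx": 0.022,"dy": 0.0034,"dz": -0.0013,"twist": 0}

```text
t: 6.62
eef_pos: [0.422, -0.1082, 0.086]
ee_rot: [-1.288, 1.569, -2.943]
force: [0.0, -1.1, -2.1]
width: 0.0226
```

```bash
python3 - <<'E'
from h import *
st();m=cam('wrist');np.save('pics/w5m.npy',m,allow_pickle=True);shot('wrist','w5');shot('side','s5')
g=np.array([.4178,-.1085,.021]);b=np.array([.4178,-.1083,.016])
it=[(g,.016,(0,0,255)),(g+[0,0,.028],.016,(0,255,255)),(b,.0145,(255,0,0))]
overlay('w5',m,it,(210,170,300,240));overlay('s5',cam('side'),it,(230,200,290,245))
E
```

```text
t 6.62 p [ 0.422  -0.1082  0.086 ] rot [-1.2881  1.5692 -2.9426] jaw -94.8 F [ 0.  -1.1 -2.1] M [-0.03 -0.06 -0.02] w 0.0226 q [ 0.2   0.13 -0.7  -0.   -0.74  1.28]
w5 scale 1.5625 origin 0 0
s5 scale 1.5625 origin 0 0
```

View pics/w5o.png

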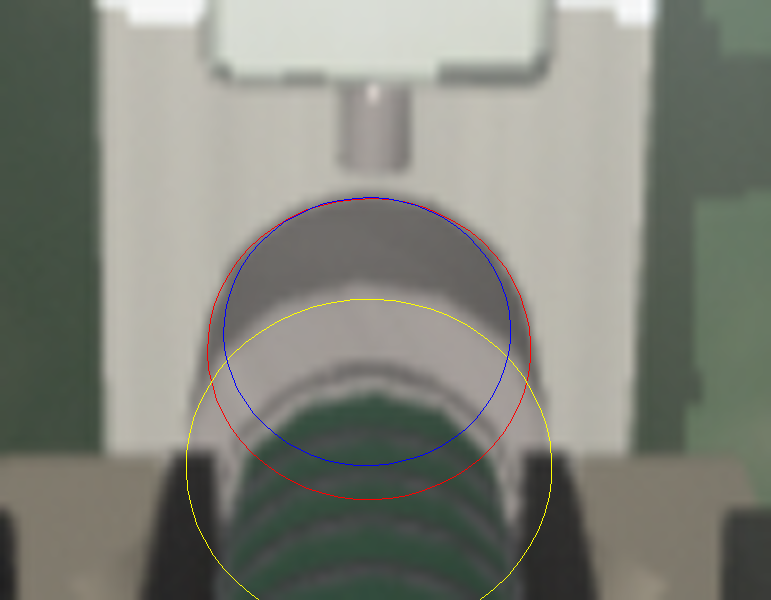

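View pics/s5o.png

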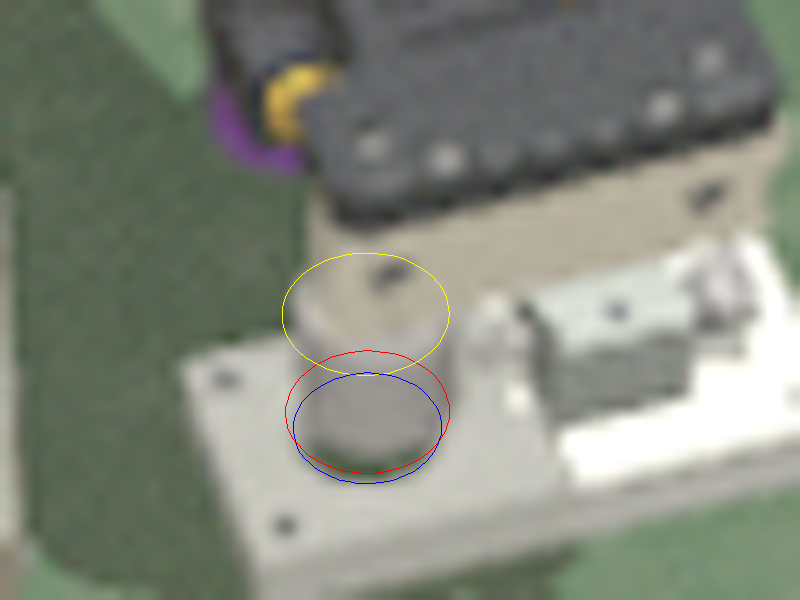

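Request:
jog_arm:
  motion:
    - {"dx": 0.002,"dy": 0,"dz": 0,"twist": 0}
    - {"dx": 0.004,"dy": 0,"dz": 0,"twist": 0}
    - {"dx": 0.005,"dy": 0,"dz": 0,"twist": 0}
    - {"dx": 0.006,"dy": 0,"dz": 0,"twist": 0}
    - {"dx": 0.006,"dy": 0,"dz": 0,"twist": 0}

```text
t: 7.13
eef_pos: [0.4223, -0.108, 0.0804]
ee_rot: [-1.414, 1.571, -3.069]
force: [0.1, -1.0, -2.3]
width: 0.0228
```

Request:
jog_arm:
  motion:
    - {"dx": 0.001,"dy": 0,"dz": 0,"twist": 0}
    - {"dx": 0.001,"dy": 0,"dz": 0,"twist": 0}

```text
t: 7.3
eef_pos: [0.4225, -0.108, 0.0795]
ee_rot: [1.861, 1.571, 0.206]
force: [0.0, -0.1, -1.7]
width: 0.0227
```

```bash
python3 - <<'E'
from h import *
st()
E
```

```text
t 7.3 p [ 0.4225 -0.108   0.0795] rot [1.8605 1.5707 0.2063] jaw -94.8 F [ 0.  -0.1 -1.7] M [-0.04  0.02  0.01] w 0.0227 q [ 0.21  0.14 -0.71 -0.   -0.72  1.28]
```

Request:
jog_arm:
  motion:
    - {"dx": 0.001,"dy": 0,"dz": 0,"twist": 0}
    - {"dx": 0.001,"dy": 0,"dz": 0,"twist": 0}

```text
t: 7.47
eef_pos: [0.4227, -0.1081, 0.0793]
ee_rot: [0.877, 1.57, -0.777]
force: [-3.2, 2.3, 8.8]
width: 0.0225
```

Request:
jog_arm:
  motion:
    - {"dx": 0.001,"dy": 0,"dz": 0,"twist": 0}
    - {"dx": 0.001,"dy": 0,"dz": 0,"twist": 0}

```text
t: 7.63
eef_pos: [0.4232, -0.1081, 0.0792]
ee_rot: [1.26, 1.569, -0.393]
force: [-6.5, 1.9, 19.6]
width: 0.0223
```

```bash
python3 - <<'E'
from h import *
st()
E
```

```text
t 7.63 p [ 0.4232 -0.1081  0.0792] rot [ 1.2604  1.5693 -0.3929] jaw -94.7 F [-6.5  1.9 19.6] M [0.78 2.4  0.02] w 0.0223 q [ 0.21  0.14 -0.71  0.   -0.72  1.28]
```

Request:
jog_arm:
  motion:
    - {"dx": -0.002,"dy": 0,"dz": 0,"twist": 0}
    - {"dx": -0.003,"dy": 0,"dz": 0,"twist": 0}

```text
t: 7.8
eef_pos: [0.4227, -0.108, 0.0809]
ee_rot: [1.817, 1.57, 0.163]
force: [0.7, -0.8, -2.5]
width: 0.0226
```

```bash
python3 - <<'E'
from h import *
st();m=cam('wrist');np.save('pics/w6m.npy',m,allow_pickle=True);shot('wrist','w6');shot('scene','c6');shot('side','s6')
g=np.array([.4185,-.1085,.017]);b=np.array([.4178,-.1083,.016])
it=[(g,.016,(0,0,255)),(g+[0,0,.028],.016,(0,255,255)),(b,.0145,(255,0,0))]
overlay('w6',m,it,(210,170,300,240));overlay('s6',cam('side'),it,(230,200,290,245));overlay('c6',cam('scene'),it,(225,200,285,245))
a=[cv2.imread(f'pics/{n}o.png') for n in('s6','c6')]
cv2.imwrite('pics/o6.png',np.hstack([cv2.resize(x,(400,300),interpolation=3) for x in a]))
E
```

```text
t 7.8 p [ 0.4227 -0.108   0.0809] rot [1.8173 1.57   0.1631] jaw -94.8 F [ 0.7 -0.8 -2.5] M [-0.03  0.02  0.03] w 0.0226 q [ 0.21  0.14 -0.7   0.   -0.73  1.28]
w6 scale 1.5625 origin 0 0
c6 scale 1.5625 origin 0 0
s6 scale 1.5625 origin 0 0
```

View pics/w6o.png

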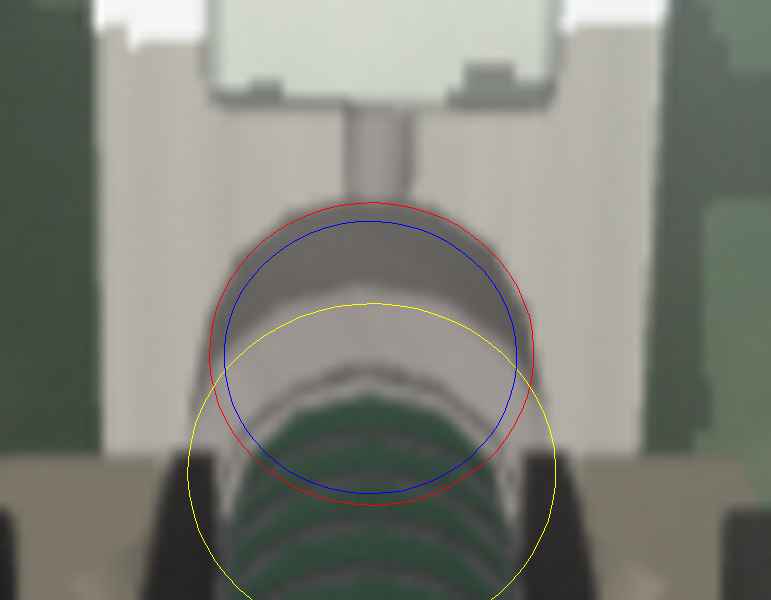

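View pics/o6.png

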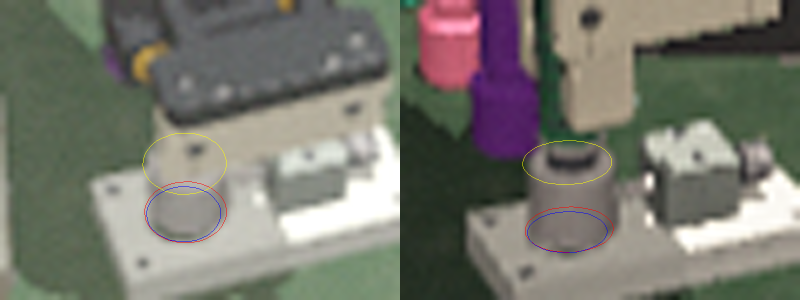

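Request:
jog_arm:
  motion:
    - {"dx": 0,"dy": -0.002,"dz": 0,"twist": 0}
    - {"dx": 0,"dy": -0.002,"dz": 0,"twist": 0}
    - {"dx": 0.001,"dy": -0.002,"dz": 0,"twist": 0}
    - {"dx": 0.002,"dy": -0.002,"dz": 0,"twist": 0}
    - {"dx": 0.002,"dy": -0.002,"dz": 0,"twist": 0}

```text
t: 8.37
eef_pos: [0.4206, -0.108, 0.079]
ee_rot: [0.222, 1.57, -1.431]
force: [-2.7, 0.1, 8.5]
width: 0.0226
```

```bash
python3 - <<'E'
from h import *
st();m=cam('wrist');np.save('pics/w7m.npy',m,allow_pickle=True);shot('wrist','w7')
g=np.array([.418,-.1085,.016]);b=np.array([.4178,-.1083,.016])
it=[(g,.016,(0,0,255)),(g+[0,0,.028],.016,(0,255,255)),(b,.0145,(255,0,0))]
overlay('w7',m,it,(210,170,300,240))
E
```

```text
t 8.37 p [ 0.4206 -0.108   0.079 ] rot [ 0.2225  1.5704 -1.4314] jaw -94.8 F [-2.7  0.1  8.5] M [ 0.4   1.21 -0.03] w 0.0226 q [ 0.21  0.14 -0.71  0.   -0.72  1.28]
w7 scale 1.5625 origin 0 0
```

View pics/w7o.png

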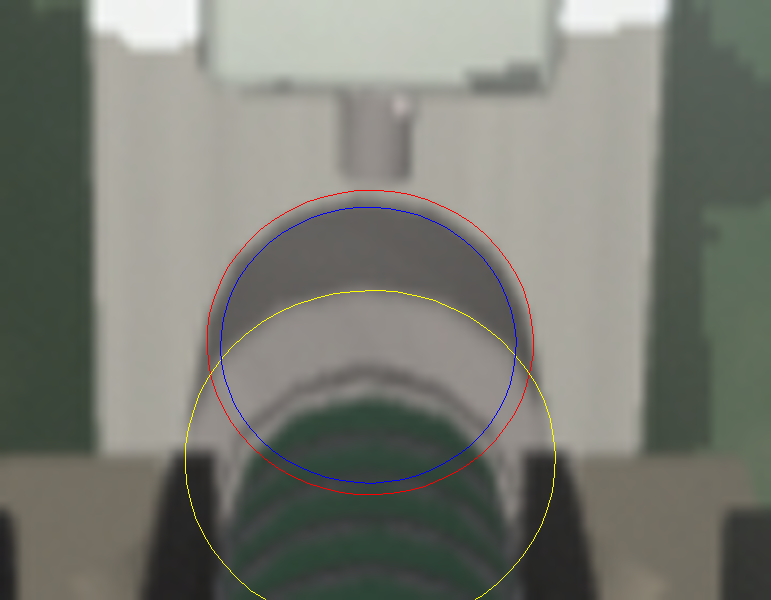

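Request:
jog_arm:
  motion:
    - {"dx": -0.03,"dy": 0,"dz": 0,"twist": 0}
    - {"dx": -0.045,"dy": 0.002,"dz": 0.01,"twist": 0}
    - {"dx": -0.045,"dy": 0.043,"dz": 0.1414,"twist": 0}
    - {"dx": -0.045,"dy": 0.043,"dz": 0.1414,"twist": 0}
    - {"dx": -0.045,"dy": 0.043,"dz": 0.1414,"twist": 0}
    - {"dx": -0.045,"dy": 0.043,"dz": 0.1414,"twist": 0}
    - {"dx": -0.03,"dy": 0.043,"dz": 0.1414,"twist": 0}
    - {"dx": -0.015,"dy": 0.043,"dz": 0.1414,"twist": 0}
    - {"dx": -0.009,"dy": 0.043,"dz": 0.1414,"twist": 0}
    - {"dx": -0.009,"dy": 0.043,"dz": 0.1414,"twist": 0}

```text
t: 9.25
eef_pos: [0.4502, -0.2522, 0.0858]
ee_rot: [-1.684, 1.567, 2.944]
force: [0.1, 0.8, -2.1]
width: 0.0228
```

```bash
python3 - <<'E'
from h import *
st();m=cam('wrist');np.save('pics/w8m.npy',m,allow_pickle=True);shot('wrist','w8');shot('side','s8')
p=arm.get_state()['eef_pos']
g=np.array([p[0]-.0026,p[1]-.0005,p[2]-.0635]);b=np.array([.449,-.253,.016]);print(g)
it=[(g,.016,(0,0,255)),(g+[0,0,.028],.016,(0,255,255)),(b,.0172,(255,0,0))]
overlay('w8',m,it,(190,140,320,240));overlay('s8',cam('side'),it,(250,230,310,275))
E
```

```text
t 9.25 p [ 0.4502 -0.2522  0.0858] rot [-1.6842  1.5671  2.9442] jaw -94.8 F [ 0.1  0.8 -2.1] M [ 0.03  0.04 -0.01] w 0.0228 q [-0.13  0.26 -0.53 -0.   -0.79  1.62]
w8 scale 1.5625 origin 0 0
s8 scale 1.5625 origin 0 0
[ 0.44904845 -0.25274611  0.02422559]
```

View pics/w8o.png

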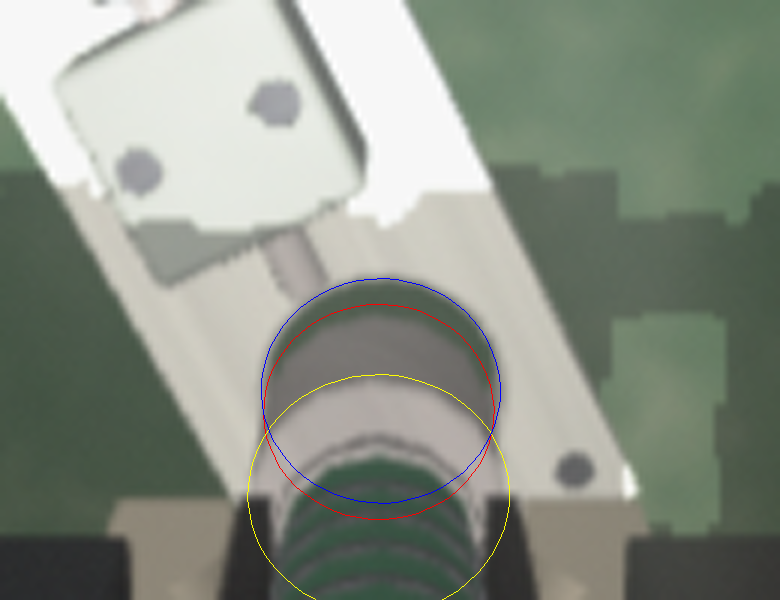

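View pics/s8o.png

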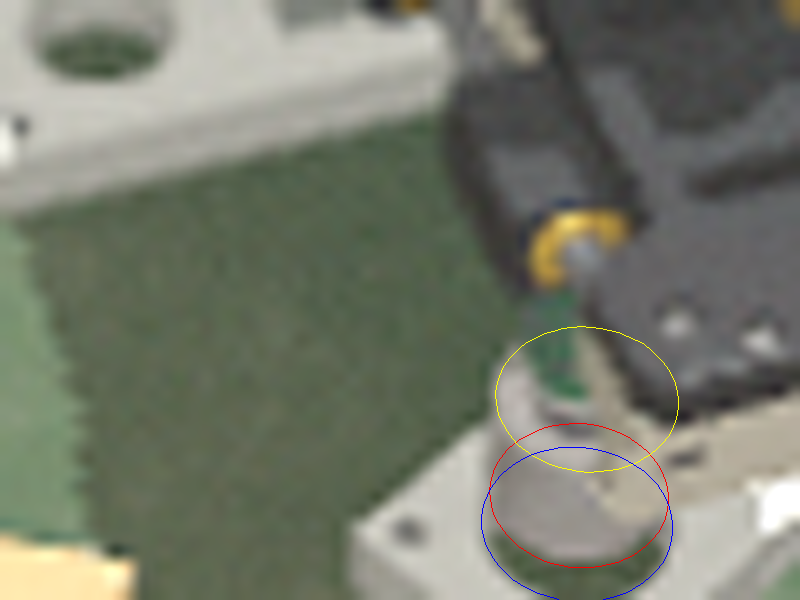

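Request:
jog_arm:
  motion:
    - {"dx": 0.003,"dy": 0,"dz": 0,"twist": 0}
    - {"dx": 0.006,"dy": 0,"dz": 0,"twist": 0}
    - {"dx": 0.007,"dy": 0,"dz": 0,"twist": 0}
    - {"dx": 0.008,"dy": 0,"dz": 0,"twist": 0}
    - {"dx": 0.009,"dy": 0,"dz": 0,"twist": 0}
    - {"dx": 0.01,"dy": 0,"dz": 0,"twist": 0}
    - {"dx": 0.01,"dy": 0,"dz": 0,"twist": 0}

```text
t: 9.93
eef_pos: [0.4514, -0.2523, 0.0775]
ee_rot: [-1.7, 1.571, 2.929]
force: [0.1, 0.6, -2.7]
width: 0.0228
```

```bash
python3 - <<'E'
from h import *
st()
E
```

```text
t 9.93 p [ 0.4514 -0.2523  0.0775] rot [-1.7001  1.5707  2.9288] jaw -94.8 F [ 0.1  0.6 -2.7] M [-0.02  0.03  0.03] w 0.0228 q [-0.13  0.27 -0.54 -0.   -0.77  1.62]
```

Request:
jog_arm:
  motion:
    - {"dx": 0.0015,"dy": 0,"dz": 0,"twist": 0}
    - {"dx": 0.003,"dy": 0,"dz": 0,"twist": 0}
    - {"dx": 0.004,"dy": 0,"dz": 0,"twist": 0}
    - {"dx": 0.004,"dy": 0,"dz": 0,"twist": 0}

```text
t: 10.27
eef_pos: [0.4513, -0.2523, 0.0733]
ee_rot: [-1.724, 1.57, 2.904]
force: [-0.8, 0.6, -1.8]
width: 0.023
```

Request:
jog_arm:
  motion:
    - {"dx": 0.0015,"dy": 0,"dz": 0,"twist": 0}
    - {"dx": 0.003,"dy": 0,"dz": 0,"twist": 0}
    - {"dx": 0.0045,"dy": 0,"dz": 0,"twist": 0}
    - {"dx": 0.006,"dy": 0,"dz": 0,"twist": 0}
    - {"dx": 0.007,"dy": 0,"dz": 0,"twist": 0}
    - {"dx": 0.007,"dy": 0,"dz": 0,"twist": 0}
    - {"dx": 0.007,"dy": 0,"dz": 0,"twist": 0}

```text
t: 10.85
eef_pos: [0.4515, -0.2523, 0.0665]
ee_rot: [-1.427, 1.571, -3.081]
force: [-0.1, -0.4, -0.8]
width: 0.0228
```

```bash
python3 - <<'E'
from h import *
st();shot('scene','c9',(240,200,360,290))
E
```

```text
t 10.85 p [ 0.4515 -0.2523  0.0665] rot [-1.4267  1.5706 -3.0809] jaw -94.8 F [-0.1 -0.4 -0.8] M [-0.07 -0.03  0.  ] w 0.0228 q [-0.13  0.28 -0.55  0.   -0.74  1.62]
c9 scale 6.666666666666667 origin 240 200
```

View pics/c9.png

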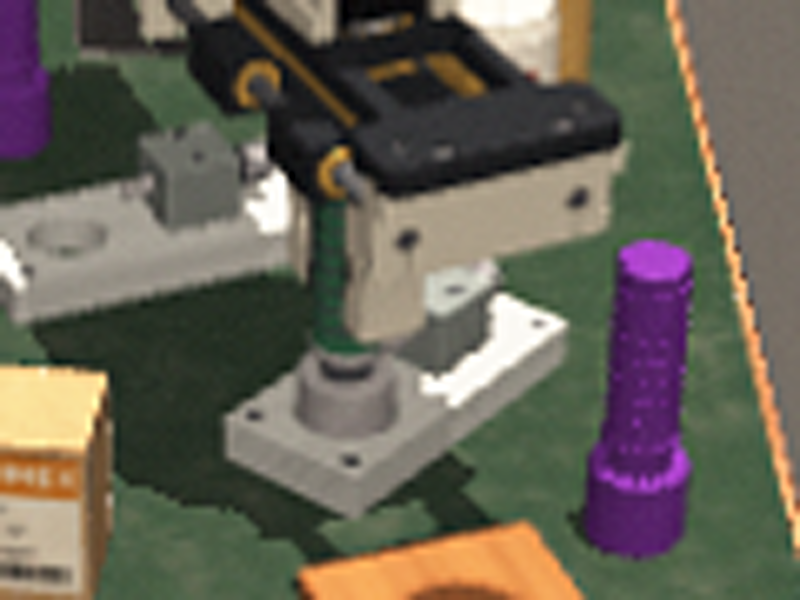

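Request:
jog_arm:
  motion:
    - {"dx": -0.03,"dy": 0,"dz": 0,"twist": 0}
    - {"dx": -0.055,"dy": 0,"dz": 0,"twist": 0}
    - {"dx": -0.055,"dy": -0.027,"dz": 0.1334,"twist": 0}
    - {"dx": -0.055,"dy": -0.027,"dz": 0.1334,"twist": 0}
    - {"dx": -0.055,"dy": -0.027,"dz": 0.1334,"twist": 0}
    - {"dx": -0.055,"dy": -0.027,"dz": 0.1334,"twist": 0}
    - {"dx": -0.05,"dy": -0.027,"dz": 0.1334,"twist": 0}
    - {"dx": -0.04,"dy": -0.027,"dz": 0.1334,"twist": 0}
    - {"dx": -0.038,"dy": -0.027,"dz": 0.1334,"twist": 0}

```text
t: 11.65
eef_pos: [0.4125, -0.382, 0.1026]
ee_rot: [-2.157, 1.568, 2.471]
force: [-1.1, 0.4, -2.0]
width: 0.0225
```

```bash
python3 - <<'E'
from h import *
st();m=cam('wrist');shot('wrist','w9');shot('scene','c10')
p=arm.get_state()['eef_pos']
g=np.array([p[0]-.0026,p[1]-.0005,p[2]-.0635]);b=np.array([.4113,-.384,.032]);print(g)
it=[(g,.016,(0,0,255)),(g+[0,0,.028],.016,(0,255,255)),(b,.020,(255,0,0))]
overlay('w9',m,it,(190,140,320,240));overlay('c10',cam('scene'),it,(270,240,350,300))
a=[cv2.imread(f'pics/{n}o.png') for n in('w9','c10')]
cv2.imwrite('pics/o10.png',np.hstack([cv2.resize(x,(400,300),interpolation=3) for x in a]))
E
```

```text
t 11.65 p [ 0.4125 -0.382   0.1026] rot [-2.157   1.5682  2.4711] jaw -94.8 F [-1.1  0.4 -2. ] M [ 0.08  0.1  -0.02] w 0.0225 q [-0.4   0.3  -0.41 -0.   -0.86  1.89]
w9 scale 1.5625 origin 0 0
c10 scale 1.5625 origin 0 0
[ 0.41046176 -0.38232594  0.03995029]
```

View pics/o10.png

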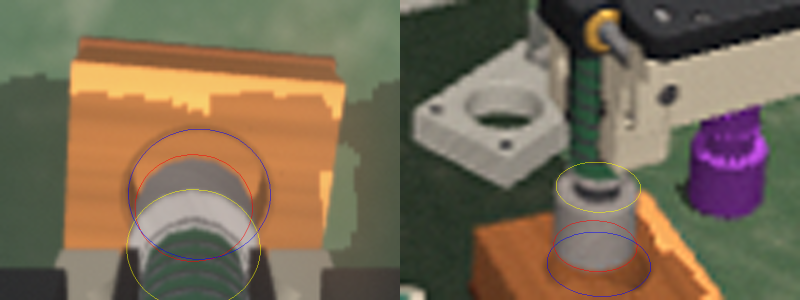

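View pics/w9o.png

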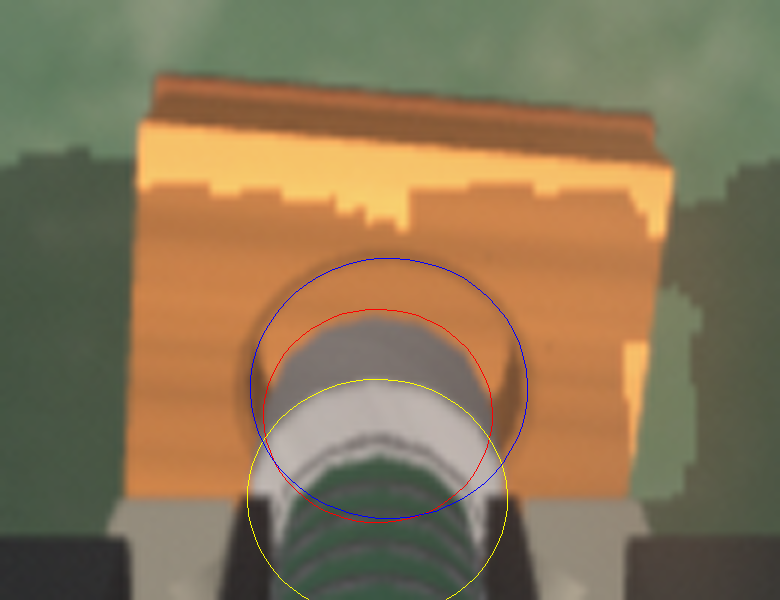

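Request:
jog_arm:
  motion:
    - {"dx": 0,"dy": 0.002,"dz": 0,"twist": 0}
    - {"dx": 0.008,"dy": 0.002,"dz": 0,"twist": 0}
    - {"dx": 0.016,"dy": 0.002,"dz": 0,"twist": 0}
    - {"dx": 0.022,"dy": 0.002,"dz": 0,"twist": 0}
    - {"dx": 0.027,"dy": 0.002,"dz": 0,"twist": 0}
    - {"dx": 0.03,"dy": 0.002,"dz": 0,"twist": 0}
    - {"dx": 0.03,"dy": 0.002,"dz": 0,"twist": 0}

```text
t: 12.33
eef_pos: [0.415, -0.3829, 0.0735]
ee_rot: [-1.932, 1.569, 2.697]
force: [-0.2, -0.7, -2.8]
width: 0.0224
```

```bash
python3 - <<'E'
from h import *
st()
E
```

```text
t 12.33 p [ 0.415  -0.3829  0.0735] rot [-1.9321  1.5691  2.6967] jaw -94.8 F [-0.2 -0.7 -2.8] M [-0.01  0.01 -0.02] w 0.0224 q [-0.4   0.34 -0.44 -0.   -0.8   1.89]
```

Request:
jog_arm:
  motion:
    - {"dx": 0.001,"dy": 0,"dz": 0,"twist": 0}
    - {"dx": 0.0015,"dy": 0,"dz": 0,"twist": 0}
    - {"dx": 0.0015,"dy": 0,"dz": 0,"twist": 0}

```text
t: 12.58
eef_pos: [0.4156, -0.3833, 0.0732]
ee_rot: [1.046, 1.57, -0.608]
force: [0.2, -0.1, -2.0]
width: 0.0231
```

Request:
jog_arm:
  motion:
    - {"dx": 0,"dy": 0,"dz": 0,"twist": 0}
    - {"dx": 0,"dy": 0,"dz": 0,"twist": 0}
    - {"dx": 0,"dy": 0,"dz": 0,"twist": 0}
    - {"dx": 0,"dy": 0,"dz": 0,"twist": 0}
    - {"dx": 0,"dy": 0,"dz": 0,"twist": 0}
    - {"dx": 0,"dy": 0,"dz": 0,"twist": 0}
    - {"dx": -0.02,"dy": 0,"dz": 0,"twist": 0}
    - {"dx": -0.06,"dy": 0,"dz": 0,"twist": 0}
    - {"dx": -0.1,"dy": 0,"dz": 0,"twist": 0}
    - {"dx": -0.13,"dy": 0,"dz": 0,"twist": 0}
    - {"dx": -0.13,"dy": 0,"dz": 0,"twist": 0}
  gripper: 0.0876

```text
t: 13.5
eef_pos: [0.4184, -0.3852, 0.2104]
ee_rot: [1.06, 1.56, -0.593]
force: [1.2, -0.7, 1.1]
width: 0.0863
```

```bash
python3 - <<'E'
from h import *
st();shot('side','s11',(240,200,360,350));shot('scene','c11',(215,165,335,255))
E
```

```text
t 13.5 p [ 0.4184 -0.3852  0.2104] rot [ 1.0599  1.5597 -0.5933] jaw -94.7 F [ 1.2 -0.7  1.1] M [-0.13 -0.22  0.04] w 0.0863 q [-0.4   0.2  -0.28  0.   -1.09  1.89]
s11 scale 4.0 origin 240 200
c11 scale 6.666666666666667 origin 215 165
```

View pics/s11.png

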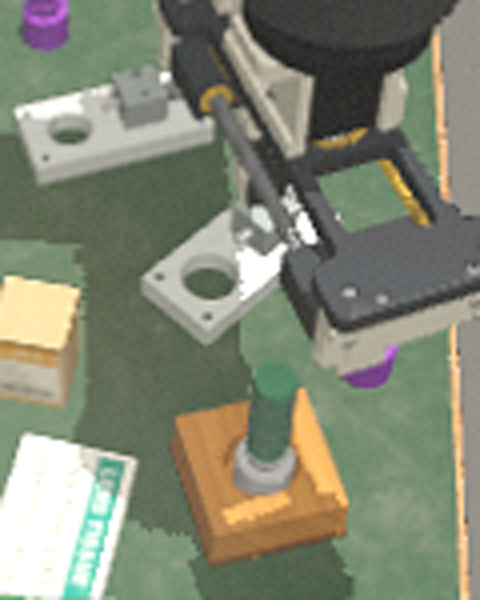

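Request:
jog_arm:
  motion:
    - {"dx": 0,"dy": 0.0292,"dz": -0.261,"twist": 0.6}
    - {"dx": 0,"dy": 0.0292,"dz": -0.261,"twist": 0.6}
    - {"dx": 0,"dy": 0.0292,"dz": -0.261,"twist": 0.6}
    - {"dx": 0,"dy": 0.0292,"dz": -0.261,"twist": 0.6}
    - {"dx": 0,"dy": 0.0292,"dz": -0.261,"twist": 0.6}
    - {"dx": 0,"dy": 0.0292,"dz": -0.261,"twist": 0.6}
    - {"dx": 0,"dy": 0.0292,"dz": -0.261,"twist": 0.6}
    - {"dx": 0.03,"dy": 0.0292,"dz": -0.261,"twist": 0.6}
    - {"dx": 0.06,"dy": 0.0292,"dz": -0.261,"twist": 0.6}
    - {"dx": 0.06,"dy": 0.0292,"dz": -0.261,"twist": 0.6}

```text
t: 14.43
eef_pos: [0.4621, -0.1249, 0.1374]
ee_rot: [-1.517, 1.561, 3.101]
force: [-1.9, -0.9, -1.5]
width: 0.088
```

```bash
python3 - <<'E'
from h import *
st();m=cam('wrist');np.save('pics/w12m.npy',m);shot('wrist','w12')
E
```

```text
t 14.43 p [ 0.4621 -0.1249  0.1374] rot [-1.5173  1.5608  3.1009] jaw -95.4 F [-1.9 -0.9 -1.5] M [-0.08  0.28 -0.01] w 0.088 q [ 0.15  0.14 -0.54 -0.   -0.9   1.33]
w12 scale 1.5625 origin 0 0
```

View pics/w12.png

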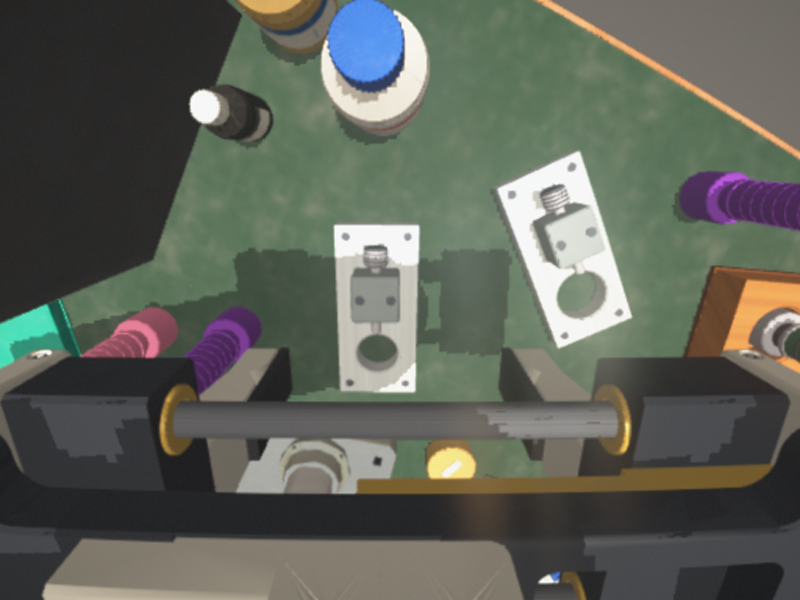

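```bash
python3 - <<'E'
from h import *
m=cam('wrist');W=lambda p,z:onz(m,p[0]/1.5625,p[1]/1.5625,z)[:2]
c=np.array([W(p,.042) for p in [(352,269),(399,268),(400,322),(352,321)]]);print(c.round(4).tolist(),c.mean(0))
c=np.array([W(p,.016) for p in [(334,225),(420,224),(414,391),(341,391)]]);print(c.round(4).tolist(),c.mean(0),np.degrees(np.arctan2(*(c[0]-c[3])[::-1])),np.degrees(np.arctan2(*(c[1]-c[2])[::-1])))
st();s=arm.get_state();R=rot(s['ee_rot']);print(R.round(3))
E
```

```text
[[0.4866, -0.1026], [0.4846, -0.1308], [0.45, -0.1283], [0.4534, -0.0985]] [ 0.46865187 -0.11506631]
[[0.5105, -0.0913], [0.506, -0.1466], [0.3851, -0.1332], [0.39, -0.0799]] [ 0.44791697 -0.11274811] -5.422942906512964 -6.322309603114038
t 14.48 p [ 0.4635 -0.1255  0.14  ] rot [-1.4082  1.5629 -3.0728] jaw -95.4 F [ 0.4 -0.6  0.6] M [-0.08 -0.   -0.  ] w 0.0878 q [ 0.15  0.13 -0.54 -0.   -0.91  1.33]
[[-0.008  0.996 -0.094]
 [-0.001 -0.094 -0.996]
 [-1.    -0.008  0.001]]
```

Request:
jog_arm:
  motion:
    - {"dx": 0.03,"dy": 0.003,"dz": 0,"twist": 0.4}
    - {"dx": 0.06,"dy": 0.003,"dz": 0,"twist": 0.4}
    - {"dx": 0.085,"dy": 0.003,"dz": 0,"twist": 0.4}
    - {"dx": 0.102,"dy": 0.003,"dz": 0,"twist": 0.4}
    - {"dx": 0.105,"dy": 0.003,"dz": 0,"twist": 0.4}
    - {"dx": 0.105,"dy": 0.003,"dz": 0,"twist": 0.4}

```text
t: 14.98
eef_pos: [0.4693, -0.1263, 0.0381]
ee_rot: [-1.169, 1.569, -2.841]
force: [0.1, 0.1, 0.2]
width: 0.0876
```

```bash
python3 - <<'E'
from h import *
st();shot('wrist','w13');shot('scene','c13',(215,165,335,255))
E
```

```text
t 14.98 p [ 0.4693 -0.1263  0.0381] rot [-1.1687  1.5688 -2.8407] jaw -95.8 F [0.1 0.1 0.2] M [ 0.02 -0.06 -0.01] w 0.0876 q [ 0.14  0.29 -0.64  0.   -0.64  1.33]
w13 scale 1.5625 origin 0 0
c13 scale 6.666666666666667 origin 215 165
```

View pics/w13.png

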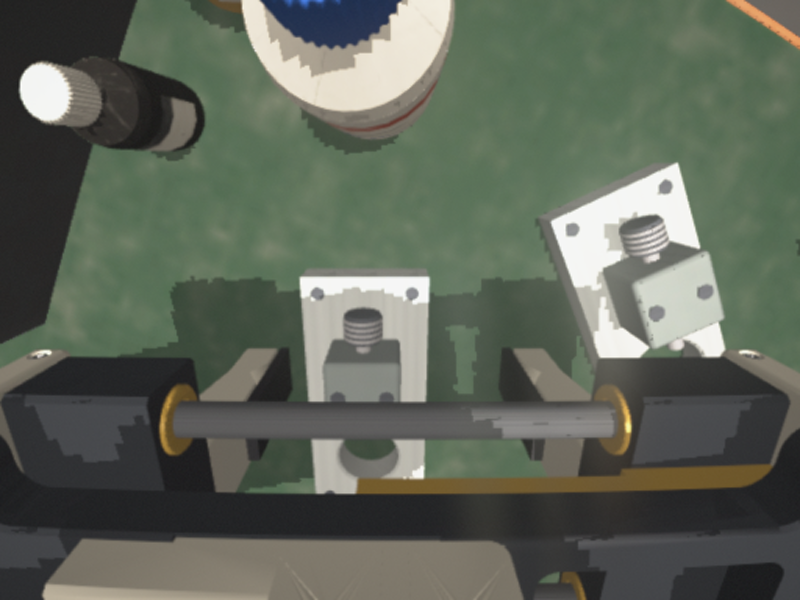

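View pics/c13.png

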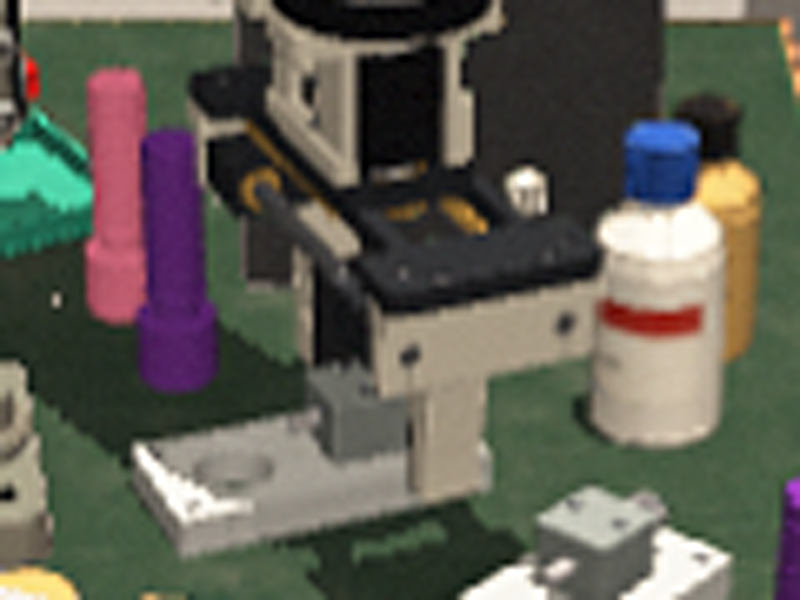

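Request:
jog_arm:
  motion:
    - {"dx": 0.004,"dy": -0.003,"dz": 0,"twist": 0}
    - {"dx": 0.007,"dy": -0.003,"dz": 0,"twist": 0}
    - {"dx": 0.007,"dy": -0.003,"dz": 0,"twist": 0}

```text
t: 15.33
eef_pos: [0.4662, -0.1255, 0.0313]
ee_rot: [1.947, 1.57, 0.275]
force: [-0.2, -1.6, -0.3]
width: 0.0872
```

Request:
jog_arm:
  motion:
    - {"dx": 0,"dy": 0,"dz": 0,"twist": 0}
    - {"dx": 0,"dy": 0,"dz": 0,"twist": 0}
    - {"dx": 0,"dy": 0,"dz": 0,"twist": 0}
    - {"dx": 0,"dy": 0,"dz": 0,"twist": 0}
    - {"dx": 0,"dy": 0,"dz": 0,"twist": 0}
    - {"dx": 0,"dy": 0,"dz": 0,"twist": 0}
    - {"dx": 0,"dy": 0,"dz": 0,"twist": 0}
    - {"dx": 0,"dy": 0,"dz": 0,"twist": 0}
    - {"dx": 0,"dy": 0,"dz": 0,"twist": 0}
    - {"dx": 0,"dy": 0,"dz": 0,"twist": 0}
    - {"dx": 0,"dy": 0,"dz": 0,"twist": 0}
    - {"dx": 0,"dy": 0,"dz": 0,"twist": 0}
  gripper: 0.015
  newtons: 40

```text
t: 16.33
eef_pos: [0.4664, -0.1255, 0.0311]
ee_rot: [1.663, 1.571, -0.009]
force: [0.7, 1.6, -0.2]
width: 0.0299
```

```bash
python3 - <<'E'
from h import *
st();shot('scene','c14',(215,165,335,255))
E
```

```text
t 16.33 p [ 0.4664 -0.1255  0.0311] rot [ 1.6627  1.5706 -0.009 ] jaw -95.8 F [ 0.7  1.6 -0.2] M [ 0.48 -0.14  0.02] w 0.0299 q [ 0.15  0.29 -0.66  0.   -0.62  1.32]
c14 scale 6.666666666666667 origin 215 165
```

View pics/c14.png

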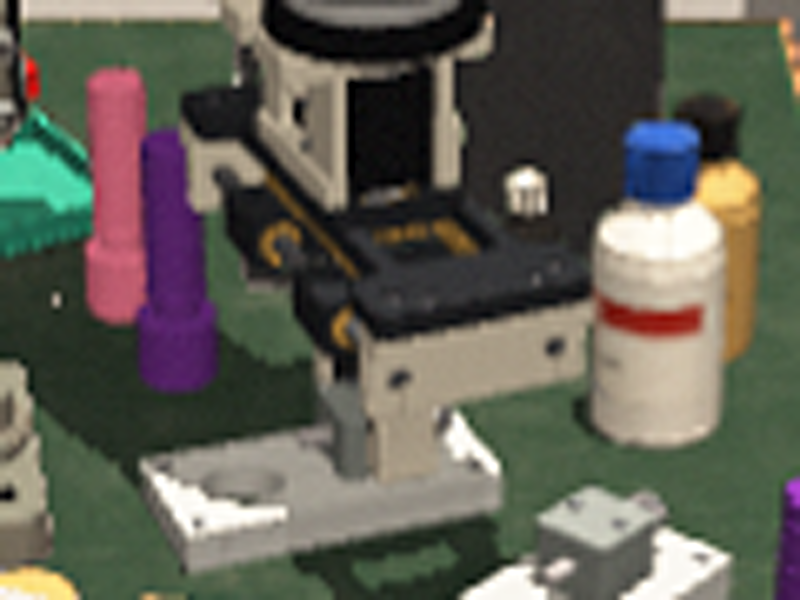

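Request:
jog_arm:
  motion:
    - {"dx": -0.01,"dy": 0,"dz": 0,"twist": 0}
    - {"dx": -0.035,"dy": 0,"dz": 0,"twist": 0}
    - {"dx": -0.075,"dy": 0,"dz": 0,"twist": 0}
    - {"dx": -0.115,"dy": 0,"dz": 0,"twist": 0}
    - {"dx": -0.155,"dy": 0,"dz": 0,"twist": 0}
    - {"dx": -0.195,"dy": 0,"dz": 0,"twist": 0}
    - {"dx": -0.235,"dy": 0,"dz": 0,"twist": 0}
    - {"dx": -0.275,"dy": 0.002,"dz": -0.01,"twist": 0}
    - {"dx": -0.31,"dy": 0.005,"dz": -0.03,"twist": 0}
    - {"dx": -0.31,"dy": 0.012,"dz": -0.07,"twist": 0}
    - {"dx": -0.31,"dy": 0.017,"dz": -0.11,"twist": -1}

```text
t: 17.3
eef_pos: [0.4948, -0.0172, 0.3433]
ee_rot: [2.015, 1.567, 0.357]
force: [1.0, 0.2, -4.4]
width: 0.0301
```

```bash
python3 - <<'E'
from h import *
st();shot('scene','c15');shot('side','s15')
a=[cv2.imread(f'pics/{n}.png') for n in('s15','c15')]
cv2.imwrite('pics/o15.png',np.vstack([cv2.resize(x,(400,300)) for x in a]))
print(plan([.436,.3145,.345],-90.4))
E
```

```text
t 17.3 p [ 0.4948 -0.0172  0.3433] rot [2.0147 1.5666 0.3573] jaw -95.0 F [ 1.   0.2 -4.4] M [-0.04 -0.2   0.  ] w 0.0301 q [ 0.36  0.   -0.2   0.   -1.37  1.12]
c15 scale 1.5625 origin 0 0
s15 scale 1.5625 origin 0 0
{'dx': np.float64(-4.2), 'dy': np.float64(-84.6), 'dz': np.float64(-322.6), 'twist': np.float64(-4.2)}
```

View pics/o15.png

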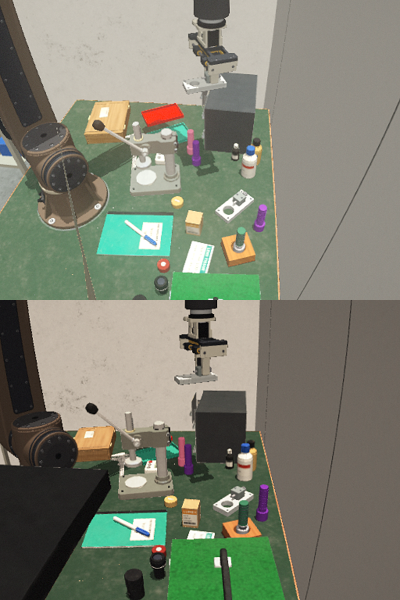

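Request:
jog_arm:
  motion:
    - {"dx": 0,"dy": -0.0846,"dz": -0.3226,"twist": -4.2}
    - {"dx": 0,"dy": -0.0846,"dz": -0.3226,"twist": -4.2}
    - {"dx": 0,"dy": -0.0846,"dz": -0.3226,"twist": -4.2}
    - {"dx": 0,"dy": -0.0846,"dz": -0.3226,"twist": -4.2}
    - {"dx": 0,"dy": -0.0846,"dz": -0.3226,"twist": -4.2}
    - {"dx": 0,"dy": -0.0846,"dz": -0.3226,"twist": -4.2}
    - {"dx": 0,"dy": -0.0846,"dz": -0.3226,"twist": -4.2}
    - {"dx": 0,"dy": -0.0846,"dz": -0.3226,"twist": -4.2}
    - {"dx": 0.03,"dy": -0.0846,"dz": -0.3226,"twist": -4.2}
    - {"dx": 0.07,"dy": -0.0846,"dz": -0.3226,"twist": -4.2}
    - {"dx": 0.11,"dy": -0.0846,"dz": -0.3226,"twist": -4.2}
    - {"dx": 0.15,"dy": -0.0846,"dz": -0.3226,"twist": -4.2}
    - {"dx": 0.19,"dy": -0.0846,"dz": -0.3226,"twist": -4.2}
    - {"dx": 0.21,"dy": -0.0846,"dz": -0.3226,"twist": -4.2}
    - {"dx": 0.21,"dy": -0.0846,"dz": -0.3226,"twist": -4.2}

```text
t: 18.65
eef_pos: [0.4341, 0.307, 0.1252]
ee_rot: [-0.704, 1.559, -2.287]
force: [0.0, -0.5, -3.4]
width: 0.0297
```

```bash
python3 - <<'E'
from h import *
st();m=cam('wrist');np.save('pics/w16m.npy',m);shot('wrist','w16');shot('side','s16',(160,100,290,200))
print(plan([.436,.3145,.035],-90.4))
E
```

```text
t 18.65 p [0.4341 0.307  0.1252] rot [-0.7043  1.5594 -2.2867] jaw -90.7 F [ 0.  -0.5 -3.4] M [-0.16  0.07  0.02] w 0.0297 q [ 0.98  0.23 -0.44 -0.   -0.9   0.58]
w16 scale 1.5625 origin 0 0
s16 scale 6.0 origin 160 100
{'dx': np.float64(95.8), 'dy': np.float64(-0.9), 'dz': np.float64(-4.6), 'twist': np.float64(-0.2)}
```

View pics/w16.png

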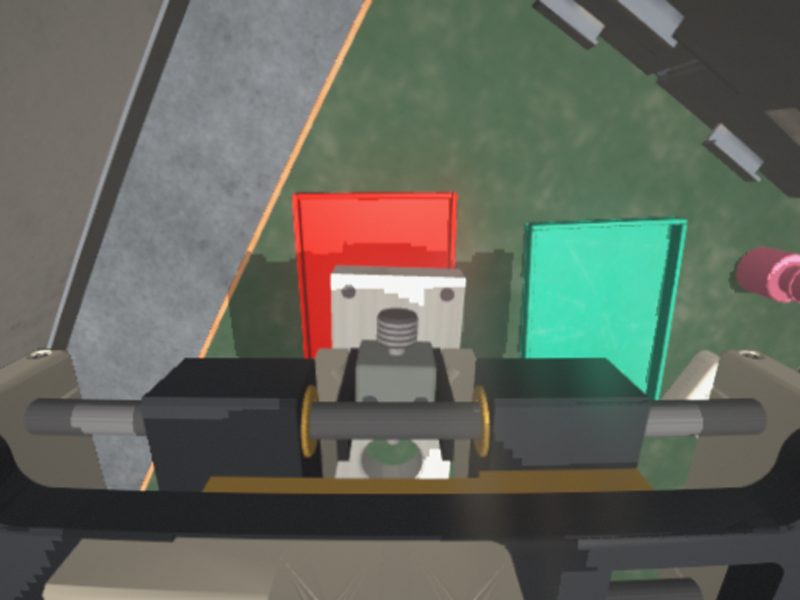

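View pics/s16.png

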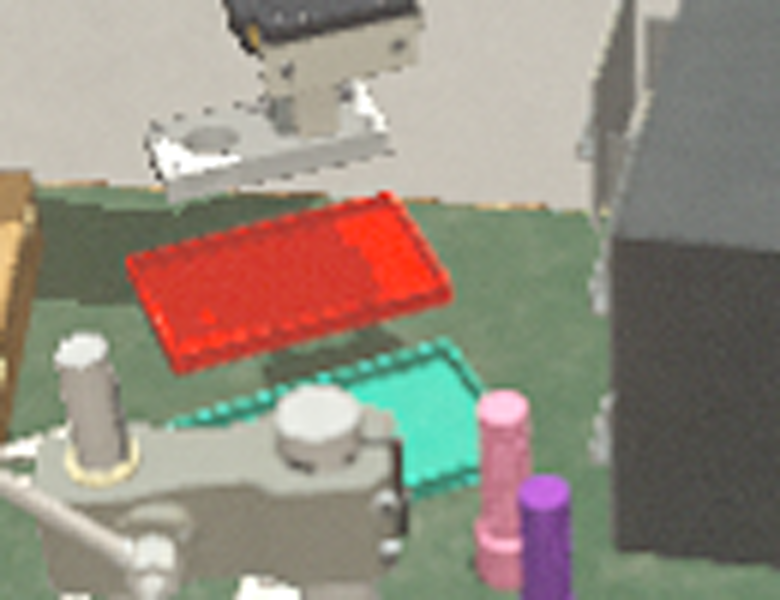

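```bash
python3 - <<'E'
from h import *
st();m=np.load('pics/w16m.npy',allow_pickle=True).item();W=lambda p,z:onz(m,p[0]/1.5625,p[1]/1.5625,z)[:2]
print('red far',W((294,194),.014),W((456,193),.014),'teal',W((526,227),.014),W((686,220),.014),W((656,395),.014))
# holder plate top z = TCPz-.031+.016
z=.1262-.0311+.016
print('plate far edge',W((331,275),z),W((464,277),z), 'block top',W((395,346),z+.026))
print(plan([.436,.3145,.035],-90.4))
E
```

```text
t 18.75 p [0.4369 0.3101 0.1308] rot [-0.4011  1.5683 -1.9819] jaw -90.6 F [ 0.3  0.4 -2.6] M [ 0.07 -0.14 -0.06] w 0.0296 q [ 0.98  0.23 -0.44  0.   -0.91  0.58]
red far [0.49884881 0.36537803] [0.49827332 0.2679302 ] teal [0.47746807 0.22380132] [0.48152206 0.12175602] [0.35672296 0.11842377]
plate far edge [0.47340699 0.33107474] [0.47193035 0.27833999] block top [0.45420274 0.30617134]
{'dx': np.float64(95.8), 'dy': np.float64(-0.9), 'dz': np.float64(-4.6), 'twist': np.float64(-0.2)}
```

Request:
jog_arm:
  motion:
    - {"dx": 0.02,"dy": 0.002,"dz": -0.0065,"twist": -0.2}
    - {"dx": 0.05,"dy": 0.002,"dz": -0.0065,"twist": -0.2}
    - {"dx": 0.075,"dy": 0.002,"dz": -0.0065,"twist": -0.2}
    - {"dx": 0.088,"dy": 0.002,"dz": -0.0065,"twist": -0.2}
    - {"dx": 0.093,"dy": 0.002,"dz": -0.0065,"twist": -0.2}
    - {"dx": 0.095,"dy": 0.002,"dz": -0.0065,"twist": -0.2}
    - {"dx": 0.095,"dy": 0.002,"dz": -0.0065,"twist": -0.2}

```text
t: 19.33
eef_pos: [0.4399, 0.3182, 0.0375]
ee_rot: [2.416, 1.568, 0.838]
force: [0.3, 0.3, -3.4]
width: 0.03
```

```bash
python3 - <<'E'
from h import *
st();shot('side','s17',(160,100,290,200))
E
```

```text
t 19.33 p [0.4399 0.3182 0.0375] rot [2.4156 1.5684 0.8384] jaw -90.4 F [ 0.3  0.3 -3.4] M [-0.04 -0.01 -0.02] w 0.03 q [ 0.99  0.36 -0.52  0.   -0.69  0.58]
s17 scale 6.0 origin 160 100
```

View pics/s17.png

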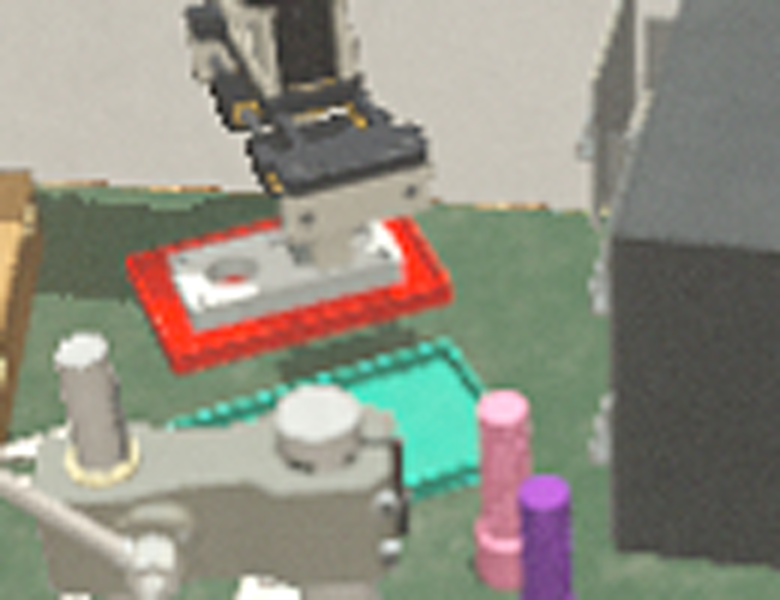

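```bash
python3 - <<'E'
from h import *
m=cam('side');T=lambda p,z:onz(m,160+p[0]/6,100+p[1]/6,z)[:2]
c=np.array([T(p,.0225) for p in [(168,257),(386,219),(403,263),(192,313)]]);print(c.round(3).tolist(),c.mean(0))
c=np.array([T(p,.014) for p in [(127,258),(388,194),(452,290),(180,363)]]);print(c.round(3).tolist(),c.mean(0))
E
```

```text
[[0.361, 0.342], [0.484, 0.326], [0.478, 0.282], [0.358, 0.287]] [0.42015631 0.30900502]
[[0.341, 0.363], [0.497, 0.361], [0.497, 0.258], [0.342, 0.258]] [0.41947616 0.30998728]
```

Request:
jog_arm:
  motion:
    - {"dx": 0.0015,"dy": 0,"dz": 0,"twist": 0}
    - {"dx": 0.003,"dy": 0,"dz": 0,"twist": 0}
    - {"dx": 0.003,"dy": 0,"dz": 0,"twist": 0}

```text
t: 19.63
eef_pos: [0.4396, 0.318, 0.0341]
ee_rot: [2.449, 1.569, 0.872]
force: [0.3, 1.1, 0.3]
width: 0.0297
```

Request:
jog_arm:
  motion:
    - {"dx": 0,"dy": 0,"dz": 0,"twist": 0}
    - {"dx": 0,"dy": 0,"dz": 0,"twist": 0}
    - {"dx": 0,"dy": 0,"dz": 0,"twist": 0}
    - {"dx": 0,"dy": 0,"dz": 0,"twist": 0}
    - {"dx": -0.02,"dy": 0,"dz": 0,"twist": 0}
    - {"dx": -0.06,"dy": 0,"dz": 0,"twist": 0}
    - {"dx": -0.1,"dy": 0,"dz": 0,"twist": 0}
    - {"dx": -0.14,"dy": 0,"dz": 0,"twist": 0}
    - {"dx": -0.18,"dy": 0,"dz": 0,"twist": 0}
    - {"dx": -0.22,"dy": 0,"dz": 0,"twist": 0}
    - {"dx": -0.26,"dy": 0,"dz": 0,"twist": 0}
    - {"dx": -0.3,"dy": 0,"dz": 0,"twist": 0}
    - {"dx": -0.3,"dy": 0,"dz": 0,"twist": 0}
  gripper: 0.0876

```text
t: 20.72
eef_pos: [0.4415, 0.3188, 0.3422]
ee_rot: [2.306, 1.558, 0.729]
force: [0.5, 0.7, 1.4]
width: 0.0877
```

```bash
python3 - <<'E'
from h import *
st();shot('side','s18',(160,100,290,200))
print('Rgrip',plan([.4935,-.2355,.20],-68.3)); print('mid',plan([.53,-.02,.30],-80))
E
```

```text
t 20.72 p [0.4415 0.3188 0.3422] rot [2.3059 1.5578 0.7291] jaw -90.3 F [0.5 0.7 1.4] M [ 0.15 -0.18 -0.02] w 0.0877 q [ 0.99  0.08 -0.11  0.   -1.36  0.58]
s18 scale 6.0 origin 160 100
Rgrip {'dx': np.float64(134.8), 'dy': np.float64(55.9), 'dz': np.float64(554.4), 'twist': np.float64(-22.1)}
mid {'dx': np.float64(36.4), 'dy': np.float64(91.6), 'dz': np.float64(338.1), 'twist': np.float64(-10.4)}
```

View pics/s18.png

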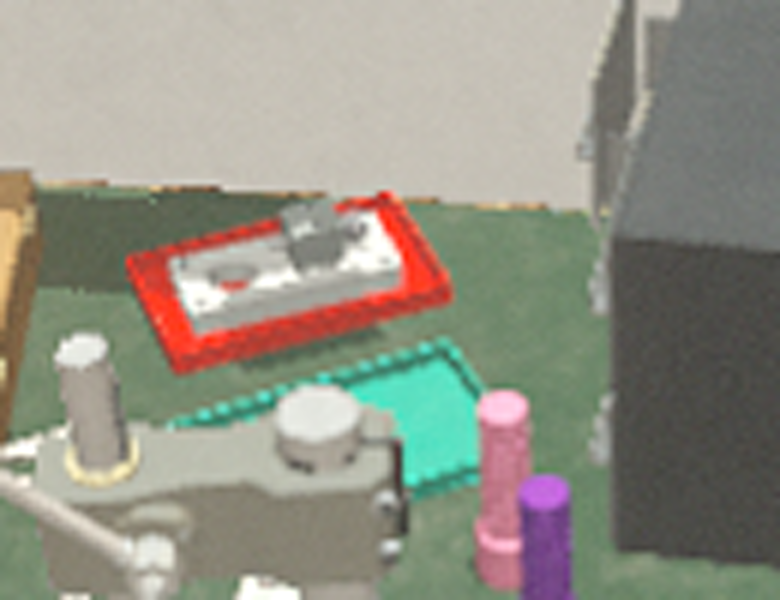

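Request:
jog_arm:
  motion:
    - {"dx": 0,"dy": 0.049,"dz": 0.538,"twist": -22}
    - {"dx": 0,"dy": 0.049,"dz": 0.538,"twist": -22}
    - {"dx": 0,"dy": 0.049,"dz": 0.538,"twist": -22}
    - {"dx": 0,"dy": 0.049,"dz": 0.538,"twist": -22}
    - {"dx": 0,"dy": 0.049,"dz": 0.538,"twist": -22}
    - {"dx": 0,"dy": 0.049,"dz": 0.538,"twist": -22}
    - {"dx": 0,"dy": 0.049,"dz": 0.538,"twist": -22}
    - {"dx": 0,"dy": 0.049,"dz": 0.538,"twist": -22}
    - {"dx": 0,"dy": 0.049,"dz": 0.538,"twist": -22}
    - {"dx": 0,"dy": 0.049,"dz": 0.538,"twist": -22}
    - {"dx": 0,"dy": 0.049,"dz": 0.538,"twist": -22}
    - {"dx": 0.04,"dy": 0.049,"dz": 0.538,"twist": -22}
    - {"dx": 0.08,"dy": 0.049,"dz": 0.538,"twist": -22}
    - {"dx": 0.12,"dy": 0.049,"dz": 0.538,"twist": -22}
    - {"dx": 0.16,"dy": 0.049,"dz": 0.538,"twist": -22}
    - {"dx": 0.18,"dy": 0.049,"dz": 0.538,"twist": -22}
    - {"dx": 0.18,"dy": 0.049,"dz": 0.538,"twist": -22}

```text
t: 22.18
eef_pos: [0.4791, -0.2208, 0.1455]
ee_rot: [-2.179, 1.558, 2.908]
force: [-1.1, 0.2, -1.4]
width: 0.0881
```

```bash
python3 - <<'E'
from h import *
st();m=cam('wrist');np.save('pics/w19m.npy',m);shot('wrist','w19');st()
E
```

```text
t 22.18 p [ 0.4791 -0.2208  0.1455] rot [-2.1792  1.5584  2.9076] jaw -68.6 F [-1.1  0.2 -1.4] M [ 0.    0.31 -0.07] w 0.0881 q [-0.06  0.21 -0.43 -0.   -0.95  2.01]
w19 scale 1.5625 origin 0 0
t 22.23 p [ 0.4806 -0.2209  0.148 ] rot [-2.1035  1.5605  2.9846] jaw -68.5 F [-1.   0.9 -0.3] M [-0.02  0.04 -0.05] w 0.0876 q [-0.06  0.2  -0.42 -0.   -0.95  2.01]
```

View pics/w19.png

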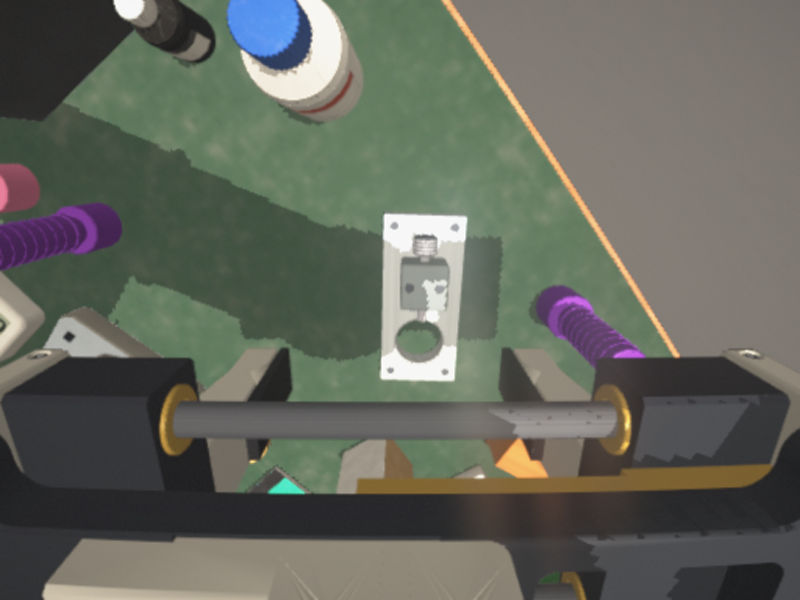

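```bash
python3 - <<'E'
from h import *
m=np.load('pics/w19m.npy',allow_pickle=True).item();W=lambda p,z:onz(m,p[0]/1.5625,p[1]/1.5625,z)[:2]
c=np.array([W(p,.016) for p in [(384,214),(466,216),(454,381),(380,380)]]);a=c[0]-c[3];b=c[1]-c[2]
print(c.round(4).tolist(),c.mean(0),np.degrees(np.arctan2(*a[::-1])),np.degrees(np.arctan2(*b[::-1])))
c=np.array([W(p,.042) for p in [(401,258),(449,259),(447,311),(401,311)]]);print('blk',c.mean(0))
print('purple foot ring top z.028',W((565,305),.028),'top',W((625,357),.102))
# gripper frame distance
s=arm.get_state();R=rot(s['ee_rot']);print(R.round(3));
for q in [(.493,-.2357,0),(.5055,-.341,0)]: print(R.T@(np.array(q)-s['eef_pos']))
E
```

```text
[[0.5225, -0.1957], [0.541, -0.2459], [0.4276, -0.2878], [0.4081, -0.2366]] [ 0.47477382 -0.24151064] 19.666700541463655 20.282491009375224
blk [ 0.49394149 -0.23453804]
purple foot ring top z.028 [ 0.51258453 -0.32966936] top [ 0.51134849 -0.33318322]
[[-0.01   0.93   0.367]
 [ 0.002  0.367 -0.93 ]
 [-1.    -0.009 -0.005]]
[0.1478817  0.00742056 0.01904435]
[ 0.14758521 -0.01958512  0.12158676]
```

Request:
jog_arm:
  motion:
    - {"dx": 0.02,"dy": 0.005,"dz": -0.002,"twist": 0.7}
    - {"dx": 0.05,"dy": 0.005,"dz": -0.002,"twist": 0.7}
    - {"dx": 0.075,"dy": 0.005,"dz": -0.002,"twist": 0.7}
    - {"dx": 0.095,"dy": 0.005,"dz": -0.002,"twist": 0.7}
    - {"dx": 0.105,"dy": 0.005,"dz": -0.002,"twist": 0.7}
    - {"dx": 0.105,"dy": 0.005,"dz": -0.002,"twist": 0.7}

```text
t: 22.73
eef_pos: [0.4884, -0.2171, 0.0478]
ee_rot: [-1.897, 1.569, -3.102]
force: [-0.0, 0.1, 0.5]
width: 0.0875
```

```bash
python3 - <<'E'
from h import *
st();shot('wrist','w20');shot('scene','c20',(250,190,370,280))
a=[cv2.imread(f'pics/{n}.png') for n in('w20','c20')]
cv2.imwrite('pics/o20.png',np.hstack([cv2.resize(x,(400,300),interpolation=3) for x in a]))
R=rot(arm.get_state()['ee_rot']);print(R.T@(np.array([.4935,-.2352,.03])-arm.get_state()['eef_pos']))
E
```

```text
t 22.73 p [ 0.4884 -0.2171  0.0478] rot [-1.8966  1.5692 -3.1016] jaw -69.0 F [-0.   0.1  0.5] M [-0.08 -0.   -0.02] w 0.0875 q [-0.05  0.34 -0.53  0.   -0.71  1.99]
w20 scale 1.5625 origin 0 0
c20 scale 6.666666666666667 origin 250 190
[ 0.0197229  -0.00282605  0.01798149]
```

View pics/o20.png

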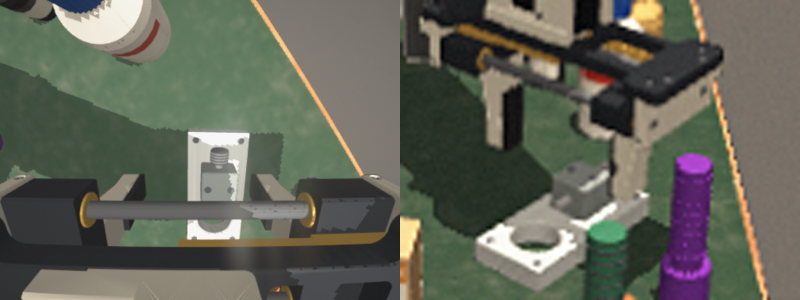

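Request:
jog_arm:
  motion:
    - {"dx": 0.006,"dy": -0.002,"dz": 0,"twist": 0}
    - {"dx": 0.012,"dy": -0.002,"dz": 0,"twist": 0}
    - {"dx": 0.0165,"dy": -0.002,"dz": 0,"twist": 0}
    - {"dx": 0.0165,"dy": -0.002,"dz": 0,"twist": 0}

```text
t: 23.17
eef_pos: [0.486, -0.2181, 0.031]
ee_rot: [-2.124, 1.57, 2.953]
force: [-0.4, 0.8, -1.3]
width: 0.0876
```

```bash
python3 - <<'E'
from h import *
st()
E
```

```text
t 23.17 p [ 0.486  -0.2181  0.031 ] rot [-2.124   1.5699  2.9532] jaw -69.1 F [-0.4  0.8 -1.3] M [-0.03  0.04 -0.05] w 0.0876 q [-0.05  0.36 -0.55 -0.   -0.67  1.99]
```

Request:
jog_arm:
  motion:
    - {"dx": 0,"dy": 0,"dz": 0,"twist": 0}
    - {"dx": 0,"dy": 0,"dz": 0,"twist": 0}
    - {"dx": 0,"dy": 0,"dz": 0,"twist": 0}
    - {"dx": 0,"dy": 0,"dz": 0,"twist": 0}
    - {"dx": 0,"dy": 0,"dz": 0,"twist": 0}
    - {"dx": 0,"dy": 0,"dz": 0,"twist": 0}
    - {"dx": 0,"dy": 0,"dz": 0,"twist": 0}
    - {"dx": 0,"dy": 0,"dz": 0,"twist": 0}
    - {"dx": 0,"dy": 0,"dz": 0,"twist": 0}
    - {"dx": 0,"dy": 0,"dz": 0,"twist": 0}
    - {"dx": 0,"dy": 0,"dz": 0,"twist": 0}
    - {"dx": 0,"dy": 0,"dz": 0,"twist": 0}
  gripper: 0.015
  newtons: 40

```text
t: 24.17
eef_pos: [0.4867, -0.2182, 0.0318]
ee_rot: [0.931, 1.57, -0.275]
force: [0.1, -2.1, 3.4]
width: 0.0297
```

```bash
python3 - <<'E'
from h import *
st();shot('scene','c21',(240,180,360,300));shot('side','s21',(240,170,360,290))
a=[cv2.imread(f'pics/{n}.png') for n in('s21','c21')]
cv2.imwrite('pics/o21.png',np.hstack([cv2.resize(x,(400,400),interpolation=3) for x in a]))
E
```

```text
t 24.17 p [ 0.4867 -0.2182  0.0318] rot [ 0.9306  1.5702 -0.2751] jaw -69.1 F [ 0.1 -2.1  3.4] M [-0.94 -0.38 -0.02] w 0.0297 q [-0.05  0.36 -0.55  0.   -0.67  1.99]
c21 scale 5.0 origin 240 180
s21 scale 5.0 origin 240 170
```

View pics/o21.png

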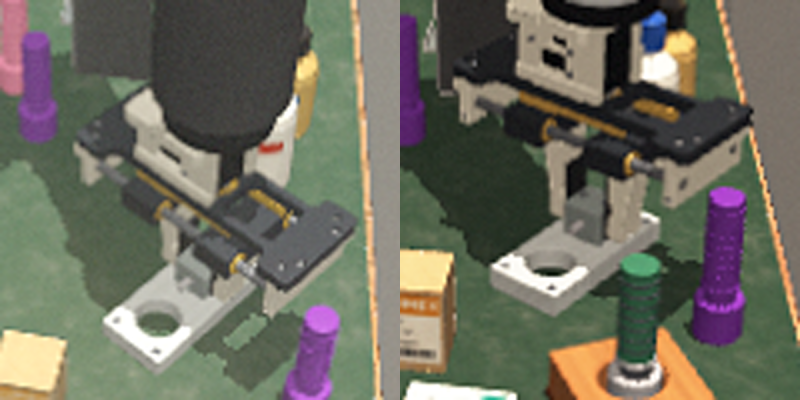

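Request:
jog_arm:
  motion:
    - {"dx": -0.01,"dy": 0,"dz": 0,"twist": 0}
    - {"dx": -0.035,"dy": 0,"dz": 0,"twist": 0}
    - {"dx": -0.075,"dy": 0,"dz": 0,"twist": 0}
    - {"dx": -0.115,"dy": 0,"dz": 0,"twist": 0}
    - {"dx": -0.155,"dy": 0,"dz": 0,"twist": 0}
    - {"dx": -0.195,"dy": 0,"dz": 0,"twist": 0}
    - {"dx": -0.235,"dy": 0,"dz": 0,"twist": 0}
    - {"dx": -0.275,"dy": 0.01,"dz": -0.02,"twist": 2}
    - {"dx": -0.313,"dy": 0.02,"dz": -0.045,"twist": 6}
    - {"dx": -0.313,"dy": 0.037,"dz": -0.082,"twist": 10}
    - {"dx": -0.313,"dy": 0.054,"dz": -0.12,"twist": 14}
    - {"dx": -0.313,"dy": 0.072,"dz": -0.159,"twist": 18.9}
    - {"dx": -0.313,"dy": 0.09,"dz": -0.199,"twist": 18.9}
    - {"dx": -0.313,"dy": 0.087,"dz": -0.239,"twist": 18.9}
    - {"dx": -0.313,"dy": 0.084,"dz": -0.279,"twist": 18.9}
    - {"dx": -0.313,"dy": 0.081,"dz": -0.319,"twist": 18.9}
    - {"dx": -0.313,"dy": 0.079,"dz": -0.359,"twist": 18.9}
    - {"dx": -0.313,"dy": 0.0772,"dz": -0.386,"twist": 18.9}
    - {"dx": -0.313,"dy": 0.0772,"dz": -0.386,"twist": 18.9}

```text
t: 25.85
eef_pos: [0.4177, 0.1733, 0.3441]
ee_rot: [-1.986, 1.568, 2.766]
force: [0.3, 0.5, -4.0]
width: 0.0298
```

```bash
python3 - <<'E'
from h import *
st();print(plan([.421,.170,.14],-88))
E
```

```text
t 25.85 p [0.4177 0.1733 0.3441] rot [-1.9856  1.5682  2.7662] jaw -87.7 F [ 0.3  0.5 -4. ] M [-0.1  -0.1   0.05] w 0.0298 q [ 0.83 -0.07 -0.26 -0.   -1.38  0.78]
{'dx': np.float64(204.1), 'dy': np.float64(3.6), 'dz': np.float64(3.6), 'twist': np.float64(0.3)}
```

Request:
jog_arm:
  motion:
    - {"dx": 0.03,"dy": 0.003,"dz": 0.003,"twist": 0}
    - {"dx": 0.07,"dy": 0.003,"dz": 0.003,"twist": 0}
    - {"dx": 0.11,"dy": 0.003,"dz": 0.003,"twist": 0}
    - {"dx": 0.15,"dy": 0.003,"dz": 0.003,"twist": 0}
    - {"dx": 0.185,"dy": 0.003,"dz": 0.003,"twist": 0}
    - {"dx": 0.215,"dy": 0.003,"dz": 0.003,"twist": 0}
    - {"dx": 0.24,"dy": 0.003,"dz": 0.003,"twist": 0}
    - {"dx": 0.25,"dy": 0.003,"dz": 0.003,"twist": 0}
    - {"dx": 0.25,"dy": 0.003,"dz": 0.003,"twist": 0}

```text
t: 26.6
eef_pos: [0.4214, 0.165, 0.0918]
ee_rot: [-0.94, 1.563, -2.476]
force: [-0.6, -1.7, -3.6]
width: 0.0303
```

```bash
python3 - <<'E'
from h import *
st();m=cam('wrist');np.save('pics/w22m.npy',m);shot('wrist','w22');st();shot('side','s22',(160,100,290,200))
E
```

```text
t 26.6 p [0.4214 0.165  0.0918] rot [-0.9398  1.5634 -2.4764] jaw -88.0 F [-0.6 -1.7 -3.6] M [-0.07 -0.04  0.  ] w 0.0303 q [ 0.81  0.15 -0.65 -0.   -0.77  0.8 ]
w22 scale 1.5625 origin 0 0
t 26.65 p [0.4226 0.1659 0.0935] rot [-0.8984  1.5662 -2.4345] jaw -88.0 F [ 1.1 -0.1 -3.1] M [ 0.   -0.1  -0.03] w 0.0296 q [ 0.81  0.15 -0.65 -0.   -0.77  0.8 ]
s22 scale 6.0 origin 160 100
```

View pics/w22.png

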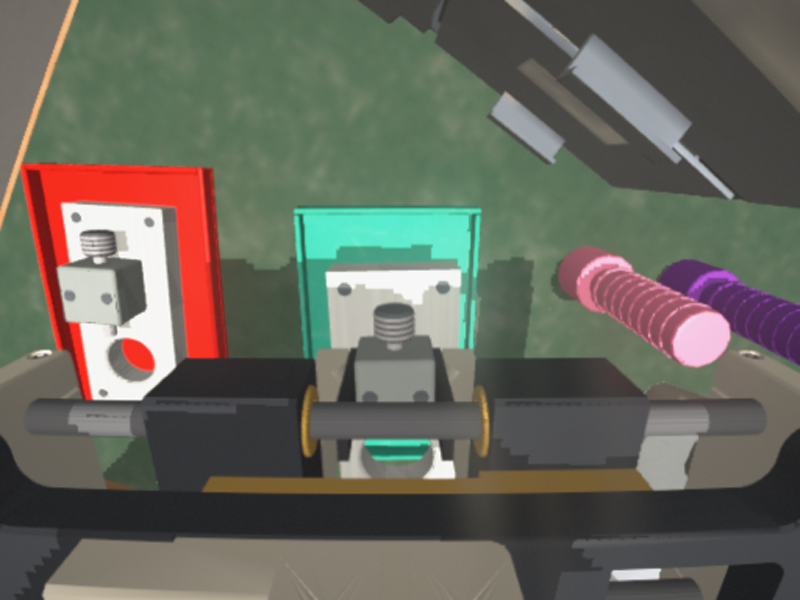

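View pics/s22.png

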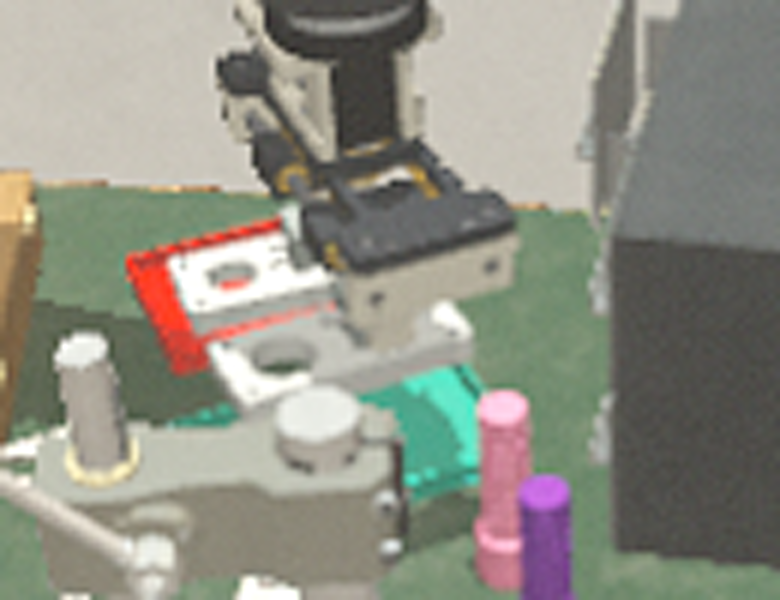

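```bash
python3 - <<'E'
from h import *
m=np.load('pics/w22m.npy',allow_pickle=True).item();W=lambda p,z:onz(m,p[0]/1.5625,p[1]/1.5625,z)[:2]
print('teal far',W((296,208),.014),W((480,208),.014)); z=.0925-.0318+.016
print('plate',W((328,271),z),W((461,267),z))
print('pink top',W((697,338),.101),'ring low',W((588,275),.014)); st()
c=np.array([W(p,.0+.019) for p in [(62,203),(175,207)]]);print('red holder far',c); print('red far',W((25,165),.014),W((212,168),.014))
E
```

```text
teal far [0.47870339 0.21823967] [0.48207162 0.12099862]
plate [0.46090719 0.19215981] [0.46435023 0.13947113]
pink top [0.44672082 0.05469939] ring low [0.44776272 0.05672151]
t 26.7 p [0.4235 0.1667 0.0947] rot [-0.8499  1.5692 -2.3856] jaw -88.0 F [ 0.2 -0.1 -3.3] M [ 0.04 -0.14  0.  ] w 0.03 q [ 0.81  0.15 -0.65 -0.   -0.77  0.8 ]
red holder far [[0.47879425 0.34186962]
 [0.4779987  0.28056398]]
red far [0.49791958 0.36307422] [0.49795355 0.26136724]
```

Request:
jog_arm:
  motion:
    - {"dx": 0,"dy": -0.004,"dz": -0.0045,"twist": 0}
    - {"dx": 0.01,"dy": -0.004,"dz": -0.0045,"twist": 0}
    - {"dx": 0.03,"dy": -0.004,"dz": -0.0045,"twist": 0}
    - {"dx": 0.045,"dy": -0.004,"dz": -0.0045,"twist": 0}
    - {"dx": 0.055,"dy": -0.004,"dz": -0.0045,"twist": 0}
    - {"dx": 0.058,"dy": -0.004,"dz": -0.0045,"twist": 0}
    - {"dx": 0.058,"dy": -0.004,"dz": -0.0045,"twist": 0}

```text
t: 27.28
eef_pos: [0.4197, 0.1718, 0.037]
ee_rot: [2.272, 1.571, 0.736]
force: [-0.6, -0.2, -3.4]
width: 0.0299
```

```bash
python3 - <<'E'
from h import *
st();m=cam('wrist');shot('wrist','w23');shot('scene','c23',(170,140,290,230))
a=[cv2.imread(f'pics/{n}.png') for n in('w23','c23')]
cv2.imwrite('pics/o23.png',np.hstack([cv2.resize(x,(400,300),interpolation=3) for x in a]))
E
```

```text
t 27.28 p [0.4197 0.1718 0.037 ] rot [2.2716 1.5705 0.7362] jaw -88.0 F [-0.6 -0.2 -3.4] M [-0.02 -0.07 -0.01] w 0.0299 q [ 0.83  0.24 -0.72  0.   -0.61  0.78]
w23 scale 1.5625 origin 0 0
c23 scale 6.666666666666667 origin 170 140
```

View pics/o23.png

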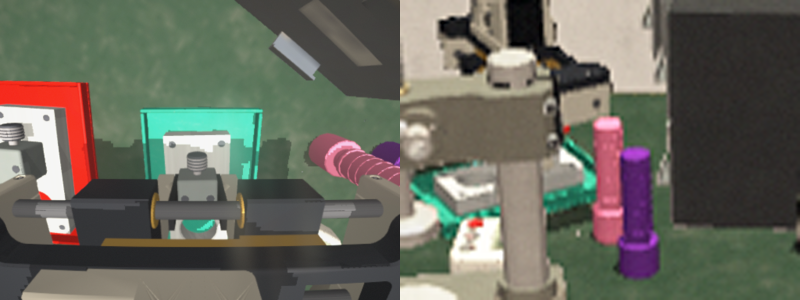

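Holder hangs just above the teal floor; lower 3 mm and release.

Request:
jog_arm:
  motion:
    - {"dx": 0.0015,"dy": 0,"dz": 0,"twist": 0}
    - {"dx": 0.003,"dy": 0,"dz": 0,"twist": 0}
    - {"dx": 0.003,"dy": 0,"dz": 0,"twist": 0}

```text
t: 27.63
eef_pos: [0.4199, 0.1717, 0.0339]
ee_rot: [2.395, 1.57, 0.86]
force: [-0.3, -0.6, -4.9]
width: 0.0299
```

Request:
jog_arm:
  motion:
    - {"dx": 0,"dy": 0,"dz": 0,"twist": 0}
    - {"dx": 0,"dy": 0,"dz": 0,"twist": 0}
    - {"dx": 0,"dy": 0,"dz": 0,"twist": 0}
    - {"dx": 0,"dy": 0,"dz": 0,"twist": 0}
    - {"dx": -0.02,"dy": 0,"dz": 0,"twist": 0}
    - {"dx": -0.06,"dy": 0,"dz": 0,"twist": 0}
    - {"dx": -0.1,"dy": 0,"dz": 0,"twist": 0}
    - {"dx": -0.14,"dy": 0,"dz": 0,"twist": 0}
    - {"dx": -0.18,"dy": 0,"dz": 0,"twist": 0}
    - {"dx": -0.22,"dy": 0,"dz": 0,"twist": 0}
    - {"dx": -0.26,"dy": 0,"dz": 0,"twist": 0}
    - {"dx": -0.3,"dy": 0,"dz": 0,"twist": 0}
    - {"dx": -0.3,"dy": 0,"dz": 0,"twist": 0}
    - {"dx": -0.3,"dy": 0,"dz": 0,"twist": 0}
    - {"dx": -0.3,"dy": 0,"dz": 0,"twist": 0}
  gripper: 0.0876

```text
t: 28.88
eef_pos: [0.4194, 0.1714, 0.3334]
ee_rot: [-2.788, 1.57, 1.959]
force: [-0.3, 1.3, 0.4]
width: 0.0878
```

```bash
python3 - <<'E'
from h import *
st();m=cam('wrist');np.save('pics/w24m.npy',m);shot('wrist','w24');shot('side','s24')
E
```

```text
t 28.88 p [0.4194 0.1714 0.3334] rot [-2.788   1.5703  1.9595] jaw -88.0 F [-0.3  1.3  0.4] M [-0.05  0.04 -0.02] w 0.0878 q [ 0.82 -0.07 -0.28 -0.   -1.36  0.78]
w24 scale 1.5625 origin 0 0
s24 scale 1.5625 origin 0 0
```

View pics/w24.png

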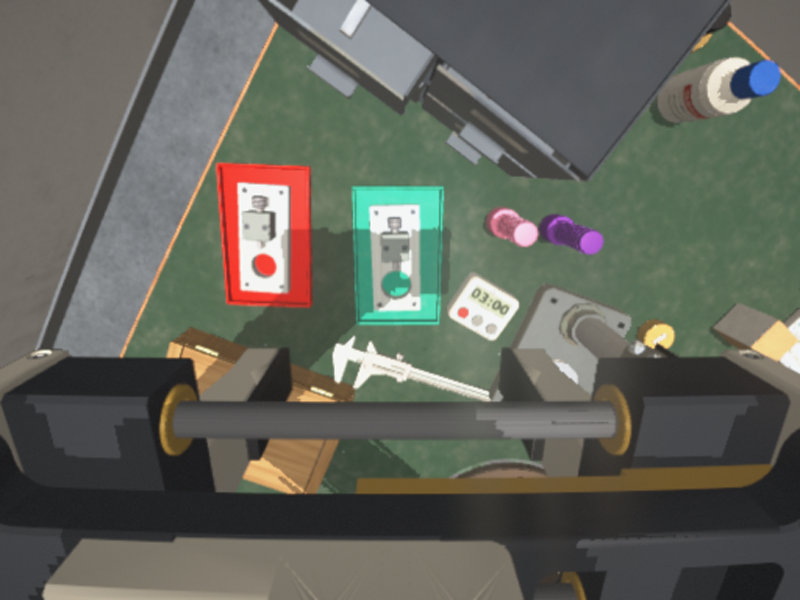

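View pics/s24.png

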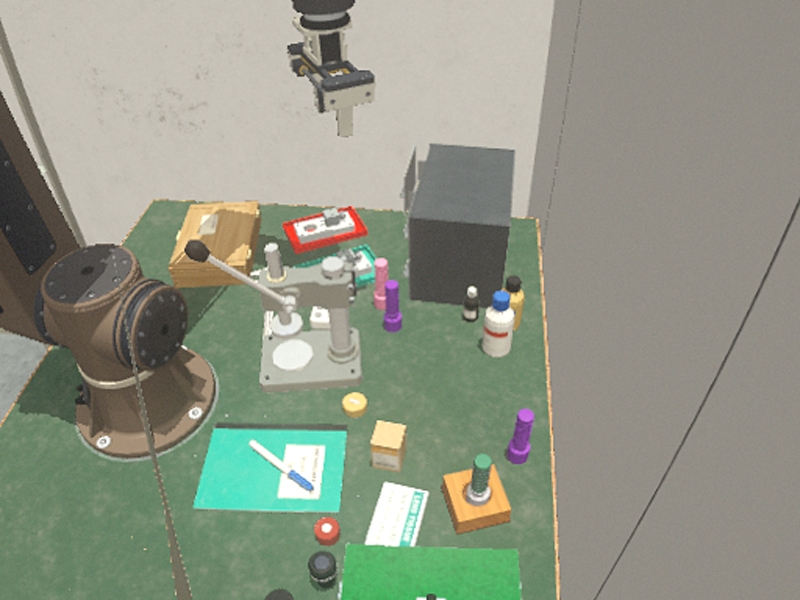

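```bash
python3 - <<'E'
from h import *
m=np.load('pics/w24m.npy',allow_pickle=True).item();W=lambda p,z:onz(m,p[0]/1.5625,p[1]/1.5625,z)[:2]
f=lambda c,z:np.mean([W(p,z) for p in c],0).round(4)
print('red tray',f([(217,164),(310,167),(312,307),(226,304)],.014),'holder',f([(238,183),(289,187),(287,295),(240,292)],.019))
print('teal tray',f([(352,187),(443,187),(438,324),(356,324)],.014),'holder',f([(369,206),(419,206),(423,311),(374,311)],.018))
arm.job_done()
E
```

```text
red tray [0.418  0.3159] holder [0.416  0.3176]
teal tray [0.4003 0.1675] holder [0.3992 0.1685]
the job is handed in; nothing more can be done
```

I tried the gauge in both holders, put it back in its stand, laid each holder in its tray, and handed the job in at about 29 s of the allowed 72 s.

- **Left holder:** the gauge stopped on the rim. The first touch was about 2 mm off centre, with contact force up to about 20 N. I backed off, re-centred and touched again, and it stopped at the same height with about 9 N. This holder lies in the red tray.
- **Right holder:** the gauge sank about 13 mm of the 16 mm plate with no resistance. This holder lies in the teal tray.
- **Gauge:** it stands upright in the hole of its wooden stand.

In the last pictures both holders lie flat and lengthwise, about 1.5 mm (teal) and 2.6 mm (red) from the tray centres. I had aimed the teal one slightly to +y so the gripper would clear the pink gauge. The bottles, the box and the other gauges are still standing. No check failed, but the cameras disagreed with each other by 2–5 mm, so the tray offsets are only that certain.

To keep the gripper clear of the purple gauges, I slid each holder 1–2 cm along the surface as the jaws closed on it.

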